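Sort the bench: pens, loops and the sample jar

TASK

Sort the things left on the bench between the two trays by kind: lay both marker pens (red and blue) in the blue tray with the black marker, and the yellow loop in the grey tray with the other loop, each lying flat inside its tray. Stand the red-capped jar fully down in the round recess of the green carrier, keeping the jar upright all the way, and leave the pale dish beside them where it is.

Things in the scene. Friction and masses are not known exactly. Their poses are not given: they have to be found in the camera images.
- marker_red: Red felt marker lying on the worktop, 125 mm long, 14 mm wide to the eye, but the solid barrel to grip is 8 mm wide and 9 mm high. Origin: middle of its underside; its length is its y axis, z up.
- marker_blue: Blue felt marker lying on the worktop, 125 mm long, 14 mm wide to the eye, but the solid barrel to grip is 8 mm wide and 9 mm high. Origin: middle of its underside; its length is its y axis, z up.
- loop: Loose disposable yellow inoculating loop lying on the worktop, 136 mm long, 8 mm wide and 8 mm high. Origin: middle of its underside; its length is its y axis, z up.
- jar_red: Specimen jar with a fixed red cap, standing upright: 77 mm high, body 59 mm diameter up to 60 mm, cap 64 mm diameter from 61 to 77 mm. Grip it across the cap. Origin: centre of its underside, z up.
- pen_tray: Blue open tray, outside 180 (x) x 150 (y) x 28 mm high, walls and floor 4 mm, fixed; a black marker pen, fixed, already lies in it along x at y = +55 mm. Origin: centre of its underside, z up. It stands on the left or the right of the work, turned by a few degrees.
- loop_tray: Grey open tray, outside 180 (x) x 150 (y) x 28 mm high, walls and floor 4 mm, fixed; a yellow inoculating loop, fixed, already lies in it along x at y = +55 mm. Origin: centre of its underside, z up. It stands on the left or the right of the work, turned by a few degrees.
- jar_carrier: Green fixed carrier block, 144 (x) x 86 (y) x 20 mm high, with a round recess 66 mm in diameter centred at x = -32 mm and a smaller square one 46 mm wide (too small for the jar) centred at x = +40 mm, both 12 mm deep (recess floor 8 mm above the worktop). Origin: centre of its underside, z up.
- jar_carrier_hole0 (a point): Centre of the mouth of the carrier's round recess, level with the carrier's top (20 mm above the worktop); the recess is 12 mm deep.
- pale_dish: Loose pale petri dish with lid, 91 mm diameter, 16 mm high, a bystander standing between the jar and the carrier. Origin: centre of its underside.
Not all that is in view belongs to the job. What is shaped like the jar_red but orange is not meant.

How it is judged (in metres and radians):
At the end, for the whole second after the job is handed in: Both loose markers lie within the blue tray, the loop within the grey one, under 0.2 rad from level and origin under 25 mm above the tray's underside; the jar is within 6 mm of the round recess's centre, 9 mm or more deep, tilt under 0.08 rad; the pale dish moved under 20 mm; all at rest (x of marker_red in the frame of pen_tray between -0.086 and 0.086 m and y of marker_red in the frame of pen_tray between -0.072 and 0.072 m and z of marker_red in the frame of pen_tray between -0.002 and 0.025 m and angle between marker_red's own y axis and vertical between 1.37 and 1.77 rad and linear speed of each of marker_red, marker_blue, loop, jar_red below 0.02 m/s and x of marker_blue in the frame of pen_tray between -0.086 and 0.086 m and y of marker_blue in the frame of pen_tray between -0.072 and 0.072 m and z of marker_blue in the frame of pen_tray between -0.002 and 0.025 m and angle between marker_blue's own y axis and vertical between 1.37 and 1.77 rad and x of loop in the frame of loop_tray between -0.086 and 0.086 m and y of loop in the frame of loop_tray between -0.072 and 0.072 m and z of loop in the frame of loop_tray between -0.002 and 0.025 m and angle between loop's own y axis and vertical between 1.37 and 1.77 rad and horizontal distance between jar_red and jar_carrier_hole0 below 0.006 m and z of jar_red in the frame of jar_carrier_hole0 below -0.009 m and angle between jar_red's own z axis and vertical below 0.08 rad and distance of pale_dish from where it was at the start of the episode below 0.02 m); the robot touches nothing.
It fails at once if the jar is tipped by more than 0.5 rad (angle between jar_red's own z axis and vertical above 0.5 rad).
It fails at once if the pale dish is pushed more than 20 mm from its place (distance of pale_dish from where it was at the start of the episode above 0.02 m).
It also fails if it takes over 72 s, if anything falls off the work surface, if the arm or the gripper's body presses on something with over 40 N, if the wrist force passes 120 N, or if a joint passes its speed limit or range.

ROBOT

A 6-joint arm with a two-finger parallel gripper is mounted at the origin on a cart in front of the work surface, level with it; the furniture and walls round the work are solid. World frame = base frame: x ahead of the robot, y to its left, z up, the work surface at z = 0. Lengths are in mm, angles in degrees, forces in N, time in s.
With the tool pointing down it reaches from about 350 to 775 mm from the base axis. Payload 5.5 kg.
Tool frame: the origin (TCP) lies midway between the tips of the shut fingers; the grasp point (between the pads) lies 19 mm behind it; z points along the fingers, y is the line along which they close (so a half turn about z gives the same grasp; the last joint's range is limited). The gripper opens to 85 mm and grips with 20 to 120 N. Pads are 22 mm wide; open, the fingers measure 114 mm over their backs; the gripper's body (76 mm by 85 mm) begins 54 mm behind the grasp point. The pads swing forward as they close: fully open they stand 13 mm farther back than shut.
Start: joints at [61.215, 17.945, 2.641, 74.691, 0, 82.002], TCP at [204.091, 537.605, 231.323] pointing down, gripper open.
Joint ranges: [-158.12, 158.12], [-49.38, 96.58], [-58.88, 72.47], [-126.05, 133.96], [-84.25, 85.87], [-180, 180]. Speed limits (degrees/s): [147.25, 147.25, 180, 180, 180, 180].

INTERFACE

Orientations are given as a 3x3 rotation matrix whose columns are the frame's x, y, z axes.
In Python, from rig import status, optics, env, search_frame gives the robot as it stands.
- The arm moves only by the tool apply_moves, never from a script. Its argument "increments" is a list of rows, each an object of numbers: "wx", "wy", "wz": the turn, a rotation vector about the tool's x, y, z in rad; "tx", "ty", "tz": the shift along the tool's x, y, z in cm; "jaw": the finger opening in cm, from 0 to 8.54. A call has 1 to 8 rows; each row shifts and turns the commanded pose from where the row before left it, along the tool's axes as they then stand; what a row does not reach is not made up. A row lasts 1/10 s, in which the tool goes at most 50 mm and 8.59 degrees, less where a joint would pass 70% of its speed; a pose out of reach is approached as far as the arm can. A call is refused whole if a number of a shift passes 5 or a number of a turn 0.15, either way. A call with a gripper value outside its range is refused whole. The fingers move at their own pace and stop on an object; "squeeze" is the grip in N (left out, the last holds). Time passes only in rows, so rows that do not move let the fingers close. It gives the time, the measured TCP pose, the force, the opening and the grip force at its end, in the units of the state.
- status.get_state(): the state, without advancing time (a new reading comes with each control period).
- optics.get_image(name): name is "scene" or "top"; returns the picture (480x640x3 uint8, red, green, blue); there is no depth.
- optics.get_calibration(name): a dict with "K" (3x3 intrinsics, pixels), "R" (3x3) and "t" (3): a world point X has camera coordinates R X + t. Camera axes: x right, y down, z forward; pixel columns grow to the right and rows downward; lengths in mm; the calibration is good to about 2 mm. A picture is of the moment at which its call begins. get_calibration takes no time and is no camera call.
- env.sign_off(): hands the job in; it is judged then, once.
Trained networks look in the newest picture that a camera, given by its name, has taken for a name from the list of things; names that differ only in an ending like _2 or _b are one class to them, and where a whole thing is asked for, a point or a joint stands for the part that bears it (a point fixed in the world has none). Each returns a list of dicts, best first, with "conf" (0 to 1); they miss things now and then, are a little off and sometimes report something else, mostly with a low value. They report only what shows in the picture. A call takes as long as a camera call. They do not tell look-alikes from the thing itself.
- search_frame(target, camera): "xy" ([column, row] as shares, 0 to 1, of the picture: columns of its width, rows of its height, amid what is visible of it).
The state is a dict: "time_s": time; "joint_pos": joint angles; "joint_vel": joint speeds; "effort": joint torques, N m; "tcp_pos": TCP position; "ee_rot": TCP orientation; "contact_force": force on the tool from outside, world axes, zero at the start; "moment": the same for the moment, N m; "opening": opening from 0.0 (shut) to 1.0 (fully open); "grasp_force": force on a finger pad.
Only numpy, scipy, OpenCV 4.12 (cv2) and the standard library are available. Lean on these libraries where they do the work, as an engineer would, in place of code of your own. Each camera call takes 0.05 s, during which the arm holds its last target. There are 200 camera calls.

## Working session

There is one attempt and no reset: what is moved stays moved. The work goes in short steps, Python scripts to look and compute and a tool call to move; the robot and the scene stay as the last step left them, time stands still between calls to the robot, and variables do not carry over. Pictures are saved under pics/ and viewed, at most 10 in all, crops included, and the job is handed in when it is done.

Besides the shell and the picture viewer there is one more tool, called after "Call:" as name(argument=value, ...), one argument or row to a line, values as JSON. apply_moves: Moves the arm, as the interface text tells. Its arguments: {"type":"object","properties":{"increments":{"type":"array","items":{"type":"object","properties":{"wx":{"type":"number"},"wy":{"type":"number"},"wz":{"type":"number"},"tx":{"type":"number"},"ty":{"type":"number"},"tz":{"type":"number"},"jaw":{"type":"number"}}}},"squeeze":{"type":"number"}},"required":["increments"]}

```bash
ls; mkdir -p pics
python3 - <<'E'
from rig import status, optics
import cv2
for n in ("top","scene"):
    im=optics.get_image(n); cv2.imwrite(f"pics/{n}0.png",im[:,:,::-1])
    c=optics.get_calibration(n); print(n,c)
s=status.get_state(); print(s['time_s'],s['tcp_pos'],s['ee_rot'],s['opening'])
E
```

```text
pics
top {'K': array([[498.10971858,   0.        , 321.67186987],
       [  0.        , 498.10971858, 232.32054511],
       [  0.        ,   0.        ,   1.        ]]), 'R': array([[ 0.02875831, -0.99956264, -0.00689134],
       [-0.98735158, -0.02733028, -0.15617269],
       [ 0.15591604,  0.01129544, -0.98770573]]), 't': array([  96.73449364,  539.4501917 , 1371.49125044])}
scene {'K': array([[469.59156128,   0.        , 320.09595118],
       [  0.        , 469.59156128, 244.54347318],
       [  0.        ,   0.        ,   1.        ]]), 'R': array([[ 0.91222736, -0.40965452, -0.00494086],
       [-0.28420425, -0.62409368, -0.72782898],
       [ 0.29507487,  0.66534973, -0.68574089]]), 't': array([-450.22663948,  254.27627734, 1226.10340011])}
0.1 [203.84383695 537.14767611 230.48123471] [[-9.34908973e-01  3.54886730e-01 -7.88516636e-04]
 [ 3.54887547e-01  9.34907791e-01 -1.50029872e-03]
 [ 2.04754240e-04 -1.68247747e-03 -9.99998564e-01]] 0.9954413519849009
```

View pics/top0.png

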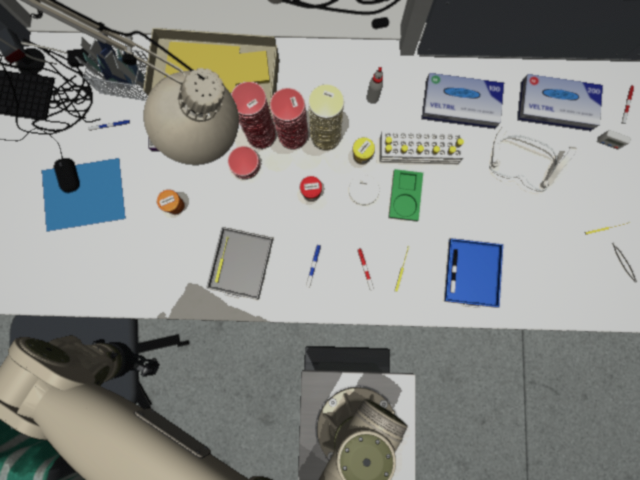

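View pics/scene0.png

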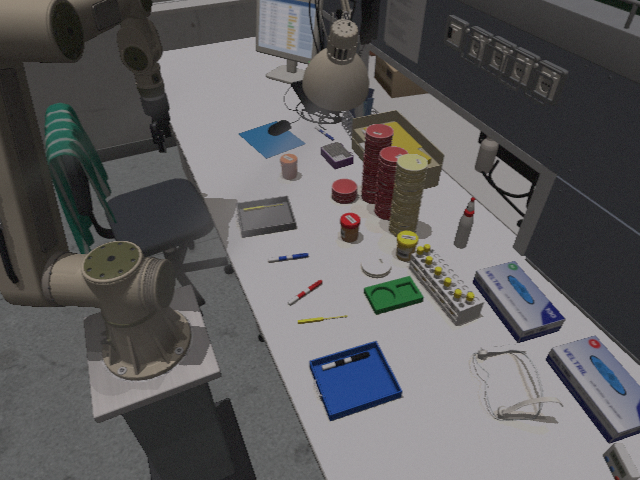

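```bash
cat > h.py <<'E'
import numpy as np, cv2
from rig import optics
def ray(cam,uv,z):
    c=optics.get_calibration(cam); K,R,t=(np.array(c[k]) for k in "KRt")
    d=R.T@np.linalg.solve(K,[uv[0],uv[1],1.]); o=-R.T@t
    return o+d*(z-o[2])/d[2]
def proj(cam,X):
    c=optics.get_calibration(cam); K,R,t=(np.array(c[k]) for k in "KRt")
    p=K@(R@np.asarray(X,float)+t); return p[:2]/p[2]
E
python3 - <<'E'
import cv2
t=cv2.imread("pics/top0.png")[155:310,205:510]; cv2.imwrite("pics/t1.png",cv2.resize(t,None,fx=2.6,fy=2.6,interpolation=cv2.INTER_CUBIC))
t=cv2.imread("pics/scene0.png")[190:420,225:485]; cv2.imwrite("pics/s1.png",cv2.resize(t,None,fx=2.6,fy=2.6,interpolation=cv2.INTER_CUBIC))
from rig import search_frame
for n in "marker_red marker_blue loop jar_red pen_tray loop_tray jar_carrier jar_carrier_hole0 pale_dish".split():
  for c in ("top","scene"):
    print(n,c,[(round(float(d['conf']),2),round(d['xy'][0]*640,1),round(d['xy'][1]*480,1)) for d in search_frame(n,c)][:3])
E
```

```text
marker_red top [(0.54, 365.5, 269.0)]
marker_red scene [(0.54, 306.3, 287.0)]
marker_blue top [(0.66, 310.3, 265.6)]
marker_blue scene [(0.7, 287.9, 253.3)]
loop top [(0.61, 401.5, 276.4)]
loop scene [(0.51, 311.0, 321.1)]
jar_red top [(0.67, 306.2, 187.9), (0.59, 169.8, 199.2)]
jar_red scene [(0.76, 288.5, 164.4), (0.68, 349.0, 224.5)]
pen_tray top [(0.94, 476.5, 273.4)]
pen_tray scene [(0.74, 354.7, 379.8)]
loop_tray top [(0.75, 238.0, 263.3)]
loop_tray scene [(0.71, 263.6, 219.1)]
jar_carrier top [(0.78, 404.7, 194.4)]
jar_carrier scene [(0.7, 394.5, 294.9), (0.69, 310.2, 321.0)]
jar_carrier_hole0 top [(0.93, 404.5, 193.0)]
jar_carrier_hole0 scene [(0.78, 393.6, 296.7)]
pale_dish top [(0.61, 358.6, 192.1), (0.27, 365.3, 264.8)]
pale_dish scene [(0.65, 377.6, 264.4), (0.63, 264.1, 217.0)]
```

View pics/t1.png

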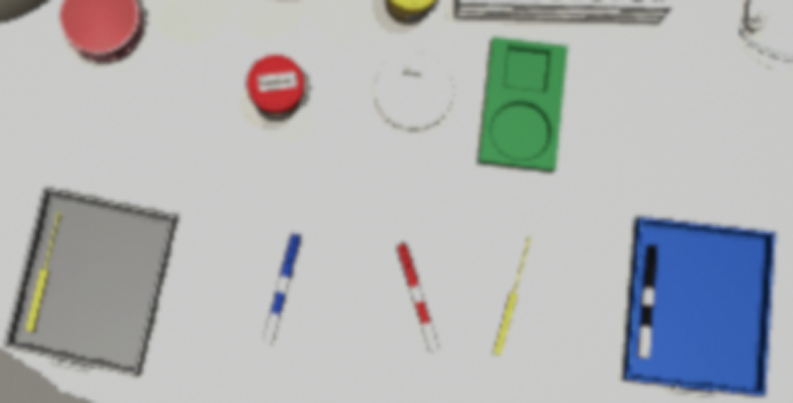

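View pics/s1.png

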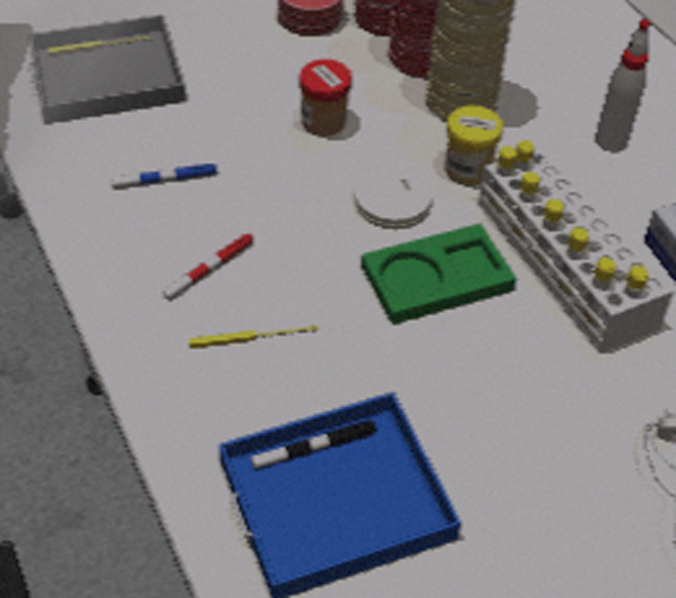

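```bash
cat > fit.py <<'E'
from h import *
from scipy.optimize import minimize
def box(dx,dy,z0,z1): return [(sx*dx/2,sy*dy/2,z) for sx in(-1,1) for sy in(-1,1) for z in(z0,z1)]
def cyl(d,z0,z1): return [(d/2*np.cos(a),d/2*np.sin(a),z) for a in np.linspace(0,6.283,40) for z in(z0,z1)]
def sil(cam,pts,p,off,sh,S=4):
    x,y,a=p; c,s=np.cos(a),np.sin(a)
    q=np.array([proj(cam,(x+c*u-s*v,y+s*u+c*v,w)) for u,v,w in pts])
    h=cv2.convexHull(((q-off+.5)*S*16-8).astype(np.int32))
    m=np.zeros((sh[0]*S,sh[1]*S),np.uint8); cv2.fillConvexPoly(m,h,255,cv2.LINE_AA,4)
    return cv2.resize(m,(sh[1],sh[0]),interpolation=cv2.INTER_AREA)/255.
def soft(im,kind):
    b,g,r=[im[...,i].astype(float) for i in range(3)]
    f={'green':lambda:(g-np.maximum(r,b))/60,'blue':lambda:(b-r)/60,'red':lambda:(r-np.maximum(g,b))/80,
       'yellow':lambda:(r-b)/80,'any':lambda:np.abs(im.astype(float)-np.median(im.reshape(-1,3),0)).max(-1)/50,
       'grey':lambda:(185-r)/30}[kind]
    return np.clip(f(),0,1)
def fit(imgs,name,kind,pts,p0,pad=14,cams=("top","scene"),rot=True):
    out=[]
    for cs in [[c] for c in cams]:
        data=[]
        for c in cs:
            uv=np.array([proj(c,(p0[0]+np.cos(p0[2])*u-np.sin(p0[2])*v,p0[1]+np.sin(p0[2])*u+np.cos(p0[2])*v,w)) for u,v,w in pts])
            lo=(uv.min(0)-pad).astype(int); hi=(uv.max(0)+pad).astype(int)
            data.append((c,lo,soft(imgs[c][lo[1]:hi[1],lo[0]:hi[0]],kind)))
        def cost(p):
            P=(p0[0]+p[0],p0[1]+p[1],p0[2]+(p[2]/60 if rot else 0))
            return sum(np.abs(sil(c,pts,P,lo,m.shape)-m).mean() for c,lo,m in data)
        r=min((minimize(cost,[0,0,0],method='Nelder-Mead',options=dict(initial_simplex=np.array([[0,0,0],[k,0,0],[0,k,0],[0,0,k]])+[[0,0,0]],xatol=.05,fatol=1e-6)) for k in(8,-8,4)),key=lambda r:r.fun)
        out.append((p0[0]+r.x[0],p0[1]+r.x[1],np.degrees(p0[2]+r.x[2]/60*rot)))
        print(name,cs,np.round(out[-1],1),"cost",round(r.fun*1000,1),"rel",round(r.fun/sum(m.mean() for _,_,m in data),2))
    return out
E
python3 - <<'E'
from fit import *
I={c:cv2.imread(f"pics/{c}0.png") for c in("top","scene")}
def endp(a,b,z=7):
    A,B=ray("top",a,z),ray("top",b,z); d=A-B
    print(np.linalg.norm(d)); return [*(A+B)[:2]/2,np.arctan2(-d[0],d[1])]
fit(I,"mblue","any",box(10,125,0,14),endp((318.8,245),(308.1,286.9)),6)
fit(I,"mred","any",box(10,125,0,14),endp((359.6,248.8),(371.9,289.6)),6)
fit(I,"loop","any",box(6,136,0,7),endp((408.1,246.2),(395.8,291.2)),6)
j=ray("top",(310.7,187.3),77); fit(I,"jar","red",cyl(64,61,77),[*j[:2],0],8,rot=False)
c=ray("top",(405,195),20); fit(I,"carrier","green",box(144,86,0,20),[*c[:2],np.pi-.07],14)
c=ray("top",(474,272),28); fit(I,"pentray","blue",box(180,150,0,28),[*c[:2],-.05],14)
c=ray("top",(240.5,264),28); fit(I,"looptray","any",box(180,150,0,28),[*c[:2],-.2],14)
c=ray("top",(364,190.5),16); fit(I,"dish","any",cyl(91,0,16),[*c[:2],0],8,rot=False)
E
```

```text
124.71590023067512
mblue ['top'] [ 447.5  133.  -103.3] cost 84.4 rel 0.56Traceback (most recent call last):
  File "<stdin>", line 6, in <module>
  File "fit.py", line 28, in fit
    r=min((minimize(cost,[0,0,0],method='Nelder-Mead',options=dict(initial_simplex=np.array([[0,0,0],[k,0,0],[0,k,0],[0,0,k]])+[[0,0,0]],xatol=.05,fatol=1e-6)) for k in(8,-8,4)),key=lambda r:r.fun)
  File "fit.py", line 28, in <genexpr>
    r=min((minimize(cost,[0,0,0],method='Nelder-Mead',options=dict(initial_simplex=np.array([[0,0,0],[k,0,0],[0,k,0],[0,0,k]])+[[0,0,0]],xatol=.05,fatol=1e-6)) for k in(8,-8,4)),key=lambda r:r.fun)
           ~~~~~~~~^^^^^^^^^^^^^^^^^^^^^^^^^^^^^^^^^^^^^^^^^^^^^^^^^^^^^^^^^^^^^^^^^^^^^^^^^^^^^^^^^^^^^^^^^^^^^^^^^^^^^^^^^^^^^^^^^^^^^^^^^^^^^^^^^^^^^^^^^^^^
    res = _minimize_neldermead(fun, x0, args, callback, bounds=bounds,
                               **options)
    fxcc = func(xcc)
    fx = function(np.copy(x), *(wrapper_args + args))
  File "fit.py", line 27, in cost
    return sum(np.abs(sil(c,pts,P,lo,m.shape)-m).mean() for c,lo,m in data)
  File "fit.py", line 27, in <genexpr>
    return sum(np.abs(sil(c,pts,P,lo,m.shape)-m).mean() for c,lo,m in data)
                      ~~~^^^^^^^^^^^^^^^^^^^^
  File "fit.py", line 7, in sil
    q=np.array([proj(cam,(x+c*u-s*v,y+s*u+c*v,w)) for u,v,w in pts])
                ~~~~^^^^^^^^^^^^^^^^^^^^^^^^^^^^^
  File "h.py", line 8, in proj
    c=optics.get_calibration(cam); K,R,t=(np.array(c[k]) for k in "KRt")
ValueError: time passes only in moves, steps and waits
```

```bash
cat > h.py <<'E'
import numpy as np, cv2, os, pickle
if not os.path.exists("cal.pkl"):
    from rig import optics
    pickle.dump({n:{k:np.array(v) for k,v in optics.get_calibration(n).items()} for n in("top","scene")},open("cal.pkl","wb"))
C=pickle.load(open("cal.pkl","rb"))
def ray(cam,uv,z):
    K,R,t=(C[cam][k] for k in "KRt")
    d=R.T@np.linalg.solve(K,[uv[0],uv[1],1.]); o=-R.T@t
    return o+d*(z-o[2])/d[2]
def proj(cam,X):
    K,R,t=(C[cam][k] for k in "KRt")
    p=K@(R@np.asarray(X,float)+t); return p[:2]/p[2]
E
cat > m.py <<'E'
from fit import *
I={c:cv2.imread(f"pics/{c}0.png") for c in("top","scene")}
def endp(a,b,z=7):
    A,B=ray("top",a,z),ray("top",b,z); d=A-B
    return [*(A+B)[:2]/2,np.arctan2(-d[0],d[1])]
fit(I,"mblue","any",box(10,125,0,14),endp((318.8,245),(308.1,286.9)),6)
fit(I,"mred","any",box(10,125,0,14),endp((359.6,248.8),(371.9,289.6)),6)
fit(I,"loop","any",box(6,136,0,7),endp((408.1,246.2),(395.8,291.2)),6)
j=ray("top",(310.7,187.3),77); fit(I,"jar","red",cyl(64,61,77),[*j[:2],0],8,rot=False)
c=ray("top",(405,195),20); fit(I,"carrier","green",box(144,86,0,20),[*c[:2],np.pi-.07],14)
c=ray("top",(474,272),28); fit(I,"pentray","blue",box(180,150,0,28),[*c[:2],-.05],14)
c=ray("top",(240.5,264),28); fit(I,"looptray","any",box(180,150,0,28),[*c[:2],-.2],14)
c=ray("top",(364,190.5),16); fit(I,"dish","any",cyl(91,0,16),[*c[:2],0],8,rot=False)
E
python3 m.py; python3 -c "
from rig import status
print(status.get_state())"
```

```text
mblue ['top'] [ 447.5  133.  -103.3] cost 84.4 rel 0.56
mblue ['scene'] [ 445.3  133.  -103.1] cost 71.3 rel 0.4
mred ['top'] [440.7 -14.6 -71.6] cost 72.0 rel 0.52
mred ['scene'] [439.1 -17.8 -71.4] cost 58.1 rel 0.43
loop ['top'] [ 443.4 -121.4 -105.3] cost 49.3 rel 0.43
loop ['scene'] [ 445.  -121.5 -105.8] cost 69.5 rel 0.45
jar ['top'] [661.7 146.7   0. ] cost 62.3 rel 0.27
jar ['scene'] [661.6 146.5   0. ] cost 107.2 rel 0.5
carrier ['top'] [ 661.5 -132.   174.1] cost 36.0 rel 0.12
carrier ['scene'] [ 661.9 -129.   174.3] cost 86.6 rel 0.53
pentray ['top'] [ 437.6 -325.1   -4.9] cost 32.1 rel 0.08
pentray ['scene'] [ 438.8 -322.7   -4.9] cost 51.3 rel 0.17
looptray ['top'] [445.6 344.2 -10.8] cost 147.4 rel 0.3
looptray ['scene'] [445.5 343.4 -10.7] cost 170.2 rel 0.36
dish ['top'] [669.2  -7.9   0. ] cost 327.8 rel 6.44
dish ['scene'] [672.  -10.1   0. ] cost 343.4 rel 1.86
{'time_s': 1.0, 'joint_pos': array([6.12151853e+01, 1.79427540e+01, 2.64209026e+00, 7.46915541e+01,
       7.88998020e-04, 8.20013780e+01]), 'joint_vel': array([ 0.03483382,  0.01668053, -0.04062276,  0.02921172, -0.04180769,
        0.03174926]), 'effort': array([ 1.42321049e-03, -4.80472505e+01,  2.98818612e+01,  2.74092685e-05,
       -1.41796399e-04, -2.75618035e-06]), 'tcp_pos': array([204.08368497, 537.60866726, 231.35128071]), 'ee_rot': array([[-9.34911224e-01,  3.54881670e-01,  5.33331107e-05],
       [ 3.54881674e-01,  9.34911216e-01,  1.25671635e-04],
       [-5.26316370e-06,  1.36418766e-04, -9.99999991e-01]]), 'contact_force': array([-0.30161008,  0.23941147, -0.69345493]), 'moment': array([-0.07674312, -0.05797697,  0.04466639]), 'grasp_force': 0.0, 'opening': 1.00316600176173}
```

```bash
cat > plan.py <<'E'
import sys, numpy as np
def plan(p,ya,wps,step=4.0):
    """p mm, ya = angle of tool y (deg); prints turn then shift (tool axes, cm) per waypoint"""
    p=np.array(p,float)
    for x,y,z,yb in wps:
        wz=np.radians(ya-yb); ya=yb; a=np.radians(ya); Y=np.array([np.cos(a),np.sin(a)]); X=np.array([-Y[1],Y[0]])
        d=(np.array([x,y,z])-p)/10; t=np.array([d[:2]@X,d[:2]@Y,-d[2]])
        n=int(np.ceil(np.linalg.norm(t)/step)); k=int(np.ceil(abs(wz)/.14))
        print((x,y,z,yb),"turn %.3f = %dx%.4f"%(wz,k,wz/max(k,1)),"| shift",np.round(t,2),"= %dx"%n,np.round(t/max(n,1),3)); p=np.array([x,y,z],float)
def cur():
    from rig import status
    s=status.get_state(); R=s['ee_rot']; return s['tcp_pos'],np.degrees(np.arctan2(R[1,1],R[0,1])),s
E
python3 - <<'E'
from plan import *
from h import ray
print(ray("top",(405,205.4),20))
p,a,s=cur(); print(np.round(p,1),a,s['time_s'])
plan(p,a,[(446.4,133,80,76.8),(446.4,133,3,76.8),(446.4,133,100,76.8)])
E
```

```text
[ 625.98597444 -127.67356446   20.        ]
[204.1 537.6 231.4] 69.21380740757982 1.0
(446.4, 133, 80, 76.8) turn -0.132 = 1x-0.1324 | shift [-32.83 -33.86  15.14] = 13x [-2.525 -2.605  1.164]
(446.4, 133, 3, 76.8) turn 0.000 = 0x0.0000 | shift [0.  0.  7.7] = 2x [0.   0.   3.85]
(446.4, 133, 100, 76.8) turn 0.000 = 0x0.0000 | shift [ 0.   0.  -9.7] = 3x [ 0.     0.    -3.233]
```

Call:
apply_moves(
  increments=[
    {"wz": -0.132,"jaw": 4},
    {"tx": -2.53,"ty": -2.6,"tz": 1.16},
    {"tx": -2.53,"ty": -2.6,"tz": 1.16},
    {"tx": -2.53,"ty": -2.6,"tz": 1.16},
    {"tx": -2.53,"ty": -2.6,"tz": 1.16},
    {"tx": -2.53,"ty": -2.6,"tz": 1.16},
    {"tx": -2.53,"ty": -2.6,"tz": 1.16},
    {"tx": -2.53,"ty": -2.6,"tz": 1.16},
  ],
  squeeze=40,
)

```text
invalid input
```

Call:
apply_moves(
  increments=[
    {"tx": -2.53,"ty": -2.6,"tz": 1.16},
    {"tx": -2.53,"ty": -2.6,"tz": 1.16},
    {"tx": -2.53,"ty": -2.6,"tz": 1.16},
    {"tx": -2.53,"ty": -2.6,"tz": 1.16},
    {"tx": -2.53,"ty": -2.6,"tz": 1.16},
    {"tx": -2.53,"ty": -2.6,"tz": 1.16},
    {},
    {},
  ],
)

```text
invalid input
```

Run:
```python
from plan import *
from rig import optics
import cv2
p,a,s=cur(); print(np.round(p,1),a,s['time_s'],s['opening'],s['contact_force'])
plan(p,a,[(446.4,133,80,76.8),(446.4,133,3,76.8)])
im=optics.get_image("top"); cv2.imwrite("pics/top1.png",im[:,:,::-1])
```

```text
[204.1 537.6 231.4] 69.21380740757982 1.0 1.00316600176173 [-0.30161008  0.23941147 -0.69345493]
(446.4, 133, 80, 76.8) turn -0.132 = 1x-0.1324 | shift [-32.83 -33.86  15.14] = 13x [-2.525 -2.605  1.164]
(446.4, 133, 3, 76.8) turn 0.000 = 0x0.0000 | shift [0.  0.  7.7] = 2x [0.   0.   3.85]
```

Call:
apply_moves(
  increments=[
    {"tx": 0,"ty": 0,"tz": 0,"wx": 0,"wy": 0,"wz": -0.132,"jaw": 4},
  ],
  squeeze=40,
)

```text
time_s: 1.15
tcp_pos: [204.1, 537.6, 231.3]
ee_rot: [[-0.974, 0.226, 0.0], [0.226, 0.974, 0.0], [-0.0, 0.0, -1.0]]
contact_force: [0.4, -0.6, 0.1]
opening: 0.857
grasp_force: 0.0
```

Call:
apply_moves(
  increments=[
    {"tx": -2.53,"ty": -2.6,"tz": 1.16,"wx": 0,"wy": 0,"wz": 0,"jaw": 4},
    {"tx": -2.53,"ty": -2.6,"tz": 1.16,"wx": 0,"wy": 0,"wz": 0,"jaw": 4},
    {"tx": -2.53,"ty": -2.6,"tz": 1.16,"wx": 0,"wy": 0,"wz": 0,"jaw": 4},
    {"tx": -2.53,"ty": -2.6,"tz": 1.16,"wx": 0,"wy": 0,"wz": 0,"jaw": 4},
    {"tx": -2.53,"ty": -2.6,"tz": 1.16,"wx": 0,"wy": 0,"wz": 0,"jaw": 4},
    {"tx": -2.53,"ty": -2.6,"tz": 1.16,"wx": 0,"wy": 0,"wz": 0,"jaw": 4},
    {"tx": -2.53,"ty": -2.6,"tz": 1.16,"wx": 0,"wy": 0,"wz": 0,"jaw": 4},
    {"tx": -2.53,"ty": -2.6,"tz": 1.16,"wx": 0,"wy": 0,"wz": 0,"jaw": 4},
  ],
)

```text
time_s: 1.95
tcp_pos: [354.2, 287.6, 138.3]
ee_rot: [[-0.974, 0.229, 0.001], [0.229, 0.974, 0.0], [-0.001, 0.001, -1.0]]
contact_force: [0.7, 0.3, 1.6]
opening: 0.469
grasp_force: 0.0
```

Call:
apply_moves(
  increments=[
    {"tx": -2.53,"ty": -2.6,"tz": 1.16,"wx": 0,"wy": 0,"wz": 0,"jaw": 4},
    {"tx": -2.53,"ty": -2.6,"tz": 1.16,"wx": 0,"wy": 0,"wz": 0,"jaw": 4},
    {"tx": -2.53,"ty": -2.6,"tz": 1.16,"wx": 0,"wy": 0,"wz": 0,"jaw": 4},
    {"tx": -2.53,"ty": -2.6,"tz": 1.16,"wx": 0,"wy": 0,"wz": 0,"jaw": 4},
    {"tx": -2.53,"ty": -2.6,"tz": 1.16,"wx": 0,"wy": 0,"wz": 0,"jaw": 4},
    {"tx": 0,"ty": 0,"tz": 0,"wx": 0,"wy": 0,"wz": 0,"jaw": 4},
  ],
)

```text
time_s: 2.55
tcp_pos: [448.7, 130.2, 79.5]
ee_rot: [[-0.972, 0.234, 0.0], [0.234, 0.972, -0.001], [-0.0, -0.001, -1.0]]
contact_force: [-0.2, 1.6, -0.4]
opening: 0.469
grasp_force: 0.0
```

Run:
```python
from plan import *
from rig import optics
import cv2
p,a,s=cur(); print(np.round(p,1),a,s['time_s'],s['opening'],s['contact_force'])
plan(p,a,[(446.4,133,80,76.8),(446.4,133,3,76.8)])
im=optics.get_image("top"); cv2.imwrite("pics/top1.png",im[:,:,::-1])
```

```text
[448.7 130.2  79.5] 76.47274626582981 2.55 0.4686571429652861 [-0.24699436  1.63019558 -0.44142499]
(446.4, 133, 80, 76.8) turn -0.006 = 1x-0.0057 | shift [ 0.28  0.22 -0.05] = 1x [ 0.284  0.217 -0.052]
(446.4, 133, 3, 76.8) turn 0.000 = 0x0.0000 | shift [0.  0.  7.7] = 2x [0.   0.   3.85]
```

Call:
apply_moves(
  increments=[
    {"tx": 0,"ty": 0,"tz": 2.5,"wx": 0,"wy": 0,"wz": 0,"jaw": 4},
    {"tx": 0,"ty": 0,"tz": 2.5,"wx": 0,"wy": 0,"wz": 0,"jaw": 4},
    {"tx": 0,"ty": 0,"tz": 1.7,"wx": 0,"wy": 0,"wz": 0,"jaw": 4},
    {"tx": 0,"ty": 0,"tz": 1.0,"wx": 0,"wy": 0,"wz": 0,"jaw": 4},
    {"tx": 0,"ty": 0,"tz": 0,"wx": 0,"wy": 0,"wz": 0,"jaw": 4},
    {"tx": 0,"ty": 0,"tz": 0,"wx": 0,"wy": 0,"wz": 0,"jaw": 0},
    {"tx": 0,"ty": 0,"tz": 0,"wx": 0,"wy": 0,"wz": 0,"jaw": 0},
    {"tx": 0,"ty": 0,"tz": 0,"wx": 0,"wy": 0,"wz": 0,"jaw": 0},
  ],
)

```text
time_s: 3.4
tcp_pos: [447.9, 133.7, 4.6]
ee_rot: [[-0.974, 0.229, 0.002], [0.229, 0.974, 0.001], [-0.002, 0.001, -1.0]]
contact_force: [-0.2, 0.9, 4.0]
opening: 0.058
grasp_force: 39.9
```

Call:
apply_moves(
  increments=[
    {"tx": 0,"ty": 0,"tz": 0,"wx": 0,"wy": 0,"wz": 0,"jaw": 0},
    {"tx": 0,"ty": 0,"tz": 0,"wx": 0,"wy": 0,"wz": 0,"jaw": 0},
    {"tx": 0,"ty": 0,"tz": 0,"wx": 0,"wy": 0,"wz": 0,"jaw": 0},
  ],
)

```text
time_s: 3.7
tcp_pos: [447.9, 133.7, 4.6]
ee_rot: [[-0.973, 0.229, 0.002], [0.229, 0.974, 0.001], [-0.002, 0.001, -1.0]]
contact_force: [-1.0, 1.0, 7.3]
opening: 0.064
grasp_force: 40.2
```

Run:
```python
from plan import *
p,a,s=cur()
plan(p,a,[(447.9,133.7,80,a),(439.2,-312,80,85.1),(439.2,-312,10,85.1),(439.2,-312,80,85.1),(444.2,-121.5,80,74.4),(444.2,-121.5,3,74.4)],4.5)
```

```text
(447.9, 133.7, 80, np.float64(76.78072065313464)) turn 0.000 = 0x0.0000 | shift [ 0.    0.   -7.54] = 2x [ 0.00e+00  2.00e-03 -3.77e+00]
(439.2, -312, 80, 85.1) turn -0.145 = 2x-0.0726 | shift [ -2.94 -44.48  -0.  ] = 10x [-0.294 -4.448 -0.   ]
(439.2, -312, 10, 85.1) turn 0.000 = 0x0.0000 | shift [0. 0. 7.] = 2x [0.  0.  3.5]
(439.2, -312, 80, 85.1) turn 0.000 = 0x0.0000 | shift [ 0.  0. -7.] = 2x [ 0.   0.  -3.5]
(444.2, -121.5, 80, 74.4) turn 0.187 = 2x0.0934 | shift [ 4.64 18.48 -0.  ] = 5x [ 0.928  3.697 -0.   ]
(444.2, -121.5, 3, 74.4) turn 0.000 = 0x0.0000 | shift [0.  0.  7.7] = 2x [0.   0.   3.85]
```

Call:
apply_moves(
  increments=[
    {"tx": 0,"ty": 0,"tz": -1.5,"wx": 0,"wy": 0,"wz": 0,"jaw": 0},
    {"tx": 0,"ty": 0,"tz": -3,"wx": 0,"wy": 0,"wz": 0,"jaw": 0},
    {"tx": 0,"ty": 0,"tz": -3,"wx": 0,"wy": 0,"wz": 0,"jaw": 0},
    {"tx": 0,"ty": 0,"tz": 0,"wx": 0,"wy": 0,"wz": -0.073,"jaw": 0},
    {"tx": 0,"ty": 0,"tz": 0,"wx": 0,"wy": 0,"wz": -0.073,"jaw": 0},
  ],
)

```text
time_s: 4.2
tcp_pos: [448.2, 133.4, 80.1]
ee_rot: [[-0.997, 0.082, 0.003], [0.082, 0.997, 0.0], [-0.003, 0.001, -1.0]]
contact_force: [-0.6, -0.1, 0.0]
opening: 0.063
grasp_force: 39.5
```

Call:
apply_moves(
  increments=[
    {"tx": -0.2,"ty": -2.5,"tz": 0,"wx": 0,"wy": 0,"wz": 0,"jaw": 0},
    {"tx": -0.3,"ty": -4,"tz": 0,"wx": 0,"wy": 0,"wz": 0,"jaw": 0},
    {"tx": -0.3,"ty": -4,"tz": 0,"wx": 0,"wy": 0,"wz": 0,"jaw": 0},
    {"tx": -0.3,"ty": -4,"tz": 0,"wx": 0,"wy": 0,"wz": 0,"jaw": 0},
    {"tx": -0.3,"ty": -4,"tz": 0,"wx": 0,"wy": 0,"wz": 0,"jaw": 0},
    {"tx": -0.3,"ty": -4,"tz": 0,"wx": 0,"wy": 0,"wz": 0,"jaw": 0},
    {"tx": -0.3,"ty": -4,"tz": 0,"wx": 0,"wy": 0,"wz": 0,"jaw": 0},
    {"tx": -0.3,"ty": -4,"tz": 0,"wx": 0,"wy": 0,"wz": 0,"jaw": 0},
  ],
)

```text
time_s: 5.0
tcp_pos: [443.9, -174.3, 78.8]
ee_rot: [[-0.996, 0.085, 0.001], [0.085, 0.996, -0.0], [-0.001, -0.0, -1.0]]
contact_force: [0.0, -0.1, 0.5]
opening: 0.065
grasp_force: 39.5
```

Call:
apply_moves(
  increments=[
    {"tx": -0.2,"ty": -4,"tz": 0,"wx": 0,"wy": 0,"wz": 0,"jaw": 0},
    {"tx": -0.2,"ty": -4,"tz": 0,"wx": 0,"wy": 0,"wz": 0,"jaw": 0},
    {"tx": -0.2,"ty": -4,"tz": 0,"wx": 0,"wy": 0,"wz": 0,"jaw": 0},
    {"tx": 0,"ty": -2,"tz": 0,"wx": 0,"wy": 0,"wz": 0,"jaw": 0},
    {"tx": 0,"ty": 0,"tz": 0,"wx": 0,"wy": 0,"wz": 0,"jaw": 0},
    {"tx": 0,"ty": 0,"tz": 0,"wx": 0,"wy": 0,"wz": 0,"jaw": 0},
  ],
)

```text
time_s: 5.6
tcp_pos: [437.6, -311.9, 78.2]
ee_rot: [[-0.996, 0.085, -0.001], [0.085, 0.996, 0.001], [0.001, 0.001, -1.0]]
contact_force: [-0.3, -0.6, -0.0]
opening: 0.064
grasp_force: 39.5
```

Run:
```python
from plan import *
from rig import optics
import cv2
p,a,s=cur(); print(p,a,s['time_s'])
for n in("scene",):
    im=optics.get_image(n); cv2.imwrite(f"pics/{n}1.png",cv2.resize(im[200:460,200:520,::-1],None,fx=2.3,fy=2.3))
```

```text
[ 437.64474743 -311.88438031   78.21404634] 85.09924396066992 5.6
```

View pics/scene1.png

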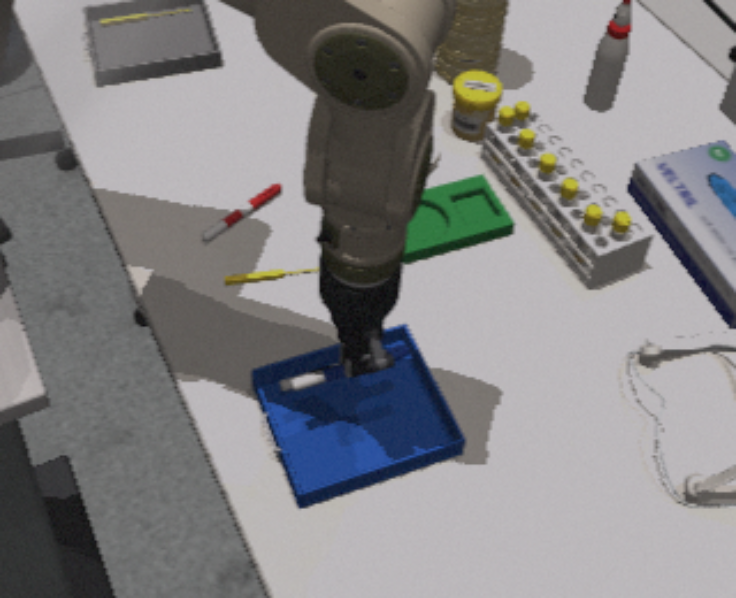

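Call:
apply_moves(
  increments=[
    {"tx": 0,"ty": 0,"tz": 2.5,"wx": 0,"wy": 0,"wz": 0,"jaw": 0},
    {"tx": 0,"ty": 0,"tz": 2.5,"wx": 0,"wy": 0,"wz": 0,"jaw": 0},
    {"tx": 0,"ty": 0,"tz": 1.2,"wx": 0,"wy": 0,"wz": 0,"jaw": 0},
    {"tx": 0,"ty": 0,"tz": 0.7,"wx": 0,"wy": 0,"wz": 0,"jaw": 0},
    {"tx": 0,"ty": 0,"tz": 0,"wx": 0,"wy": 0,"wz": 0,"jaw": 0},
    {"tx": 0,"ty": 0,"tz": 0,"wx": 0,"wy": 0,"wz": 0,"jaw": 2.5},
    {"tx": 0,"ty": 0,"tz": 0,"wx": 0,"wy": 0,"wz": 0,"jaw": 2.5},
    {"tx": 0,"ty": 0,"tz": 0,"wx": 0,"wy": 0,"wz": 0,"jaw": 2.5},
  ],
)

```text
time_s: 6.45
tcp_pos: [438.6, -312.7, 10.0]
ee_rot: [[-0.996, 0.084, 0.001], [0.084, 0.996, -0.001], [-0.001, -0.001, -1.0]]
contact_force: [0.5, -0.1, 0.2]
opening: 0.287
grasp_force: 0.0
```

Call:
apply_moves(
  increments=[
    {"tx": 0,"ty": 0,"tz": 0,"wx": 0,"wy": 0,"wz": 0,"jaw": 2.5},
    {"tx": 0,"ty": 0,"tz": -2,"wx": 0,"wy": 0,"wz": 0,"jaw": 2.5},
    {"tx": 0,"ty": 0,"tz": -2.5,"wx": 0,"wy": 0,"wz": 0,"jaw": 2.5},
    {"tx": 0,"ty": 0,"tz": -2.5,"wx": 0,"wy": 0,"wz": 0,"jaw": 2.5},
    {"tx": 0,"ty": 0,"tz": 0,"wx": 0,"wy": 0,"wz": 0.093,"jaw": 4},
    {"tx": 0,"ty": 0,"tz": 0,"wx": 0,"wy": 0,"wz": 0.093,"jaw": 4},
    {"tx": 0.9,"ty": 3.1,"tz": 0,"wx": 0,"wy": 0,"wz": 0,"jaw": 4},
    {"tx": 0.9,"ty": 3.1,"tz": 0,"wx": 0,"wy": 0,"wz": 0,"jaw": 4},
  ],
)

```text
time_s: 7.25
tcp_pos: [437.5, -248.1, 79.6]
ee_rot: [[-0.963, 0.27, 0.001], [0.27, 0.963, -0.0], [-0.001, 0.0, -1.0]]
contact_force: [0.8, 0.3, 0.6]
opening: 0.468
grasp_force: 0.0
```

Call:
apply_moves(
  increments=[
    {"tx": 0.9,"ty": 3.1,"tz": 0,"wx": 0,"wy": 0,"wz": 0,"jaw": 4},
    {"tx": 0.8,"ty": 3.1,"tz": 0,"wx": 0,"wy": 0,"wz": 0,"jaw": 4},
    {"tx": 0.7,"ty": 3.1,"tz": 0,"wx": 0,"wy": 0,"wz": 0,"jaw": 4},
    {"tx": 0.4,"ty": 3,"tz": 0,"wx": 0,"wy": 0,"wz": 0,"jaw": 4},
    {"tx": 0,"ty": 0,"tz": 0,"wx": 0,"wy": 0,"wz": 0,"jaw": 4},
    {"tx": 0,"ty": 0,"tz": 0,"wx": 0,"wy": 0,"wz": 0,"jaw": 4},
  ],
)

```text
time_s: 7.85
tcp_pos: [443.6, -121.7, 79.7]
ee_rot: [[-0.964, 0.266, 0.001], [0.266, 0.964, -0.001], [-0.001, -0.0, -1.0]]
contact_force: [0.6, 0.3, 0.3]
opening: 0.466
grasp_force: 0.0
```

Run:
```python
from plan import *
from rig import optics
import cv2
p,a,s=cur(); print(p,a,s['time_s'])
plan(p,a,[(444.2,-121.5,80,74.4),(444.2,-121.5,3,74.4)],4.5)
im={n:optics.get_image(n)[:,:,::-1] for n in("scene","top")}
for n in im: cv2.imwrite(f"pics/{n}2.png",im[n])
a=cv2.resize(im["top"][220:320,340:520],(792,440),interpolation=cv2.INTER_CUBIC); cv2.imwrite("pics/c2.png",a)
```

```text
[ 443.56664318 -121.70519901   79.713959  ] 74.57732391283942 7.85
(444.2, -121.5, 80, 74.4) turn 0.003 = 1x0.0031 | shift [-0.06  0.04 -0.03] = 1x [-0.055  0.037 -0.029]
(444.2, -121.5, 3, 74.4) turn 0.000 = 0x0.0000 | shift [0.  0.  7.7] = 2x [0.   0.   3.85]
```

View pics/c2.png

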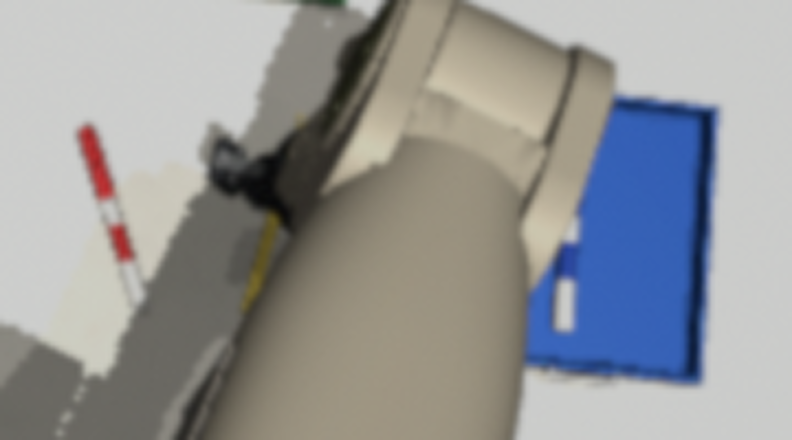

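Call:
apply_moves(
  increments=[
    {"tx": 0,"ty": 0,"tz": 2.5,"wx": 0,"wy": 0,"wz": 0,"jaw": 4},
    {"tx": 0,"ty": 0,"tz": 2.5,"wx": 0,"wy": 0,"wz": 0,"jaw": 4},
    {"tx": 0,"ty": 0,"tz": 1.7,"wx": 0,"wy": 0,"wz": 0,"jaw": 4},
    {"tx": 0,"ty": 0,"tz": 0.9,"wx": 0,"wy": 0,"wz": 0,"jaw": 4},
    {"tx": 0,"ty": 0,"tz": 0,"wx": 0,"wy": 0,"wz": 0,"jaw": 4},
    {"tx": 0,"ty": 0,"tz": 0,"wx": 0,"wy": 0,"wz": 0,"jaw": 0},
    {"tx": 0,"ty": 0,"tz": 0,"wx": 0,"wy": 0,"wz": 0,"jaw": 0},
    {"tx": 0,"ty": 0,"tz": 0,"wx": 0,"wy": 0,"wz": 0,"jaw": 0},
  ],
)

```text
time_s: 8.75
tcp_pos: [444.2, -122.6, 4.5]
ee_rot: [[-0.964, 0.268, 0.002], [0.268, 0.964, -0.001], [-0.002, -0.001, -1.0]]
contact_force: [-0.5, -0.6, 2.0]
opening: 0.073
grasp_force: 39.2
```

Call:
apply_moves(
  increments=[
    {"tx": 0,"ty": 0,"tz": 0,"wx": 0,"wy": 0,"wz": 0,"jaw": 0},
    {"tx": 0,"ty": 0,"tz": -1.5,"wx": 0,"wy": 0,"wz": 0,"jaw": 0},
    {"tx": 0,"ty": 0,"tz": -3,"wx": 0,"wy": 0,"wz": 0,"jaw": 0},
    {"tx": 0,"ty": 0,"tz": -3,"wx": 0,"wy": 0,"wz": 0,"jaw": 0},
    {"tx": 0,"ty": 0,"tz": 0,"wx": 0,"wy": 0,"wz": -0.083,"jaw": 0},
    {"tx": 0,"ty": 0,"tz": 0,"wx": 0,"wy": 0,"wz": 0,"jaw": 0},
  ],
)

```text
time_s: 9.35
tcp_pos: [444.2, -122.2, 79.7]
ee_rot: [[-0.983, 0.186, 0.003], [0.186, 0.983, -0.001], [-0.003, -0.001, -1.0]]
contact_force: [-1.1, 0.3, -0.0]
opening: 0.072
grasp_force: 39.1
```

Run:
```python
from plan import *
p,a,s=cur(); print(p,a,s['time_s'])
plan(p,a,[(443.6,334,80,a),(443.6,334,10,a),(443.6,334,80,a),(440,-16.2,80,108.5)],4.0)
```

```text
[ 444.2126507  -122.2218325    79.70865917] 79.2721669068538 9.35
(443.6, 334, 80, np.float64(79.2721669068538)) turn 0.000 = 0x0.0000 | shift [ 8.550e+00  4.481e+01 -3.000e-02] = 12x [ 7.130e-01  3.734e+00 -2.000e-03]
(443.6, 334, 10, np.float64(79.2721669068538)) turn 0.000 = 0x0.0000 | shift [0. 0. 7.] = 2x [0.  0.  3.5]
(443.6, 334, 80, np.float64(79.2721669068538)) turn 0.000 = 0x0.0000 | shift [ 0.  0. -7.] = 2x [ 0.   0.  -3.5]
(440, -16.2, 80, 108.5) turn -0.510 = 4x-0.1275 | shift [ 11.45 -33.1   -0.  ] = 9x [ 1.273 -3.677 -0.   ]
```

Call:
apply_moves(
  increments=[
    {"tx": 0.5,"ty": 2.5,"tz": 0,"wx": 0,"wy": 0,"wz": 0,"jaw": 0},
    {"tx": 0.75,"ty": 4,"tz": 0,"wx": 0,"wy": 0,"wz": 0,"jaw": 0},
    {"tx": 0.75,"ty": 4,"tz": 0,"wx": 0,"wy": 0,"wz": 0,"jaw": 0},
    {"tx": 0.75,"ty": 4,"tz": 0,"wx": 0,"wy": 0,"wz": 0,"jaw": 0},
    {"tx": 0.75,"ty": 4,"tz": 0,"wx": 0,"wy": 0,"wz": 0,"jaw": 0},
    {"tx": 0.75,"ty": 4,"tz": 0,"wx": 0,"wy": 0,"wz": 0,"jaw": 0},
    {"tx": 0.75,"ty": 4,"tz": 0,"wx": 0,"wy": 0,"wz": 0,"jaw": 0},
    {"tx": 0.75,"ty": 4,"tz": 0,"wx": 0,"wy": 0,"wz": 0,"jaw": 0},
  ],
)

```text
time_s: 10.15
tcp_pos: [442.8, 190.0, 77.8]
ee_rot: [[-0.982, 0.189, -0.001], [0.189, 0.982, -0.0], [0.001, -0.0, -1.0]]
contact_force: [0.8, 1.1, -0.3]
opening: 0.064
grasp_force: 39.1
```

Call:
apply_moves(
  increments=[
    {"tx": 0.75,"ty": 4,"tz": 0,"wx": 0,"wy": 0,"wz": 0,"jaw": 0},
    {"tx": 0.75,"ty": 4,"tz": 0,"wx": 0,"wy": 0,"wz": 0,"jaw": 0},
    {"tx": 0.75,"ty": 4,"tz": 0,"wx": 0,"wy": 0,"wz": 0,"jaw": 0},
    {"tx": 0.55,"ty": 2.3,"tz": 0,"wx": 0,"wy": 0,"wz": 0,"jaw": 0},
    {"tx": 0,"ty": 0,"tz": 0,"wx": 0,"wy": 0,"wz": 0,"jaw": 0},
    {"tx": 0,"ty": 0,"tz": 0,"wx": 0,"wy": 0,"wz": 0,"jaw": 0},
  ],
)

```text
time_s: 10.75
tcp_pos: [441.9, 334.0, 77.5]
ee_rot: [[-0.982, 0.186, -0.002], [0.186, 0.982, -0.001], [0.002, -0.002, -1.0]]
contact_force: [0.3, -0.3, 0.1]
opening: 0.075
grasp_force: 39.2
```

Call:
apply_moves(
  increments=[
    {"tx": 0,"ty": 0,"tz": 2.5,"wx": 0,"wy": 0,"wz": 0,"jaw": 0},
    {"tx": 0,"ty": 0,"tz": 2.5,"wx": 0,"wy": 0,"wz": 0,"jaw": 0},
    {"tx": 0,"ty": 0,"tz": 1.2,"wx": 0,"wy": 0,"wz": 0,"jaw": 0},
    {"tx": 0,"ty": 0,"tz": 0.8,"wx": 0,"wy": 0,"wz": 0,"jaw": 0},
    {"tx": 0,"ty": 0,"tz": 0,"wx": 0,"wy": 0,"wz": 0,"jaw": 0},
    {"tx": 0,"ty": 0,"tz": 0,"wx": 0,"wy": 0,"wz": 0,"jaw": 2.5},
    {"tx": 0,"ty": 0,"tz": 0,"wx": 0,"wy": 0,"wz": 0,"jaw": 2.5},
    {"tx": 0,"ty": 0,"tz": 0,"wx": 0,"wy": 0,"wz": 0,"jaw": 2.5},
  ],
)

```text
time_s: 11.55
tcp_pos: [443.3, 334.1, 8.9]
ee_rot: [[-0.982, 0.187, 0.001], [0.187, 0.982, 0.0], [-0.001, 0.001, -1.0]]
contact_force: [0.6, 0.4, -0.6]
opening: 0.292
grasp_force: 0.0
```

Call:
apply_moves(
  increments=[
    {"tx": 0,"ty": 0,"tz": 0,"wx": 0,"wy": 0,"wz": 0,"jaw": 2.5},
    {"tx": 0,"ty": 0,"tz": -2,"wx": 0,"wy": 0,"wz": 0,"jaw": 2.5},
    {"tx": 0,"ty": 0,"tz": -2.5,"wx": 0,"wy": 0,"wz": 0,"jaw": 2.5},
    {"tx": 0,"ty": 0,"tz": -2.5,"wx": 0,"wy": 0,"wz": 0,"jaw": 2.5},
    {"tx": 0,"ty": 0,"tz": 0,"wx": 0,"wy": 0,"wz": -0.1275,"jaw": 4},
    {"tx": 0,"ty": 0,"tz": 0,"wx": 0,"wy": 0,"wz": -0.1275,"jaw": 4},
    {"tx": 0,"ty": 0,"tz": 0,"wx": 0,"wy": 0,"wz": -0.1275,"jaw": 4},
    {"tx": 0,"ty": 0,"tz": 0,"wx": 0,"wy": 0,"wz": -0.1275,"jaw": 4},
  ],
)

```text
time_s: 12.35
tcp_pos: [442.9, 334.2, 78.6]
ee_rot: [[-0.947, -0.322, 0.0], [-0.322, 0.947, 0.0], [-0.0, 0.0, -1.0]]
contact_force: [-0.1, 0.4, -0.4]
opening: 0.471
grasp_force: 0.0
```

Call:
apply_moves(
  increments=[
    {"tx": 1.3,"ty": -3.5,"tz": 0,"wx": 0,"wy": 0,"wz": 0,"jaw": 4},
    {"tx": 1.3,"ty": -3.8,"tz": 0,"wx": 0,"wy": 0,"wz": 0,"jaw": 4},
    {"tx": 1.3,"ty": -3.8,"tz": 0,"wx": 0,"wy": 0,"wz": 0,"jaw": 4},
    {"tx": 1.3,"ty": -3.8,"tz": 0,"wx": 0,"wy": 0,"wz": 0,"jaw": 4},
    {"tx": 1.3,"ty": -3.8,"tz": 0,"wx": 0,"wy": 0,"wz": 0,"jaw": 4},
    {"tx": 1.3,"ty": -3.8,"tz": 0,"wx": 0,"wy": 0,"wz": 0,"jaw": 4},
    {"tx": 1.3,"ty": -3.8,"tz": 0,"wx": 0,"wy": 0,"wz": 0,"jaw": 4},
  ],
)

```text
time_s: 13.05
tcp_pos: [439.8, 54.4, 78.7]
ee_rot: [[-0.948, -0.317, 0.001], [-0.317, 0.948, 0.0], [-0.001, -0.0, -1.0]]
contact_force: [-0.3, -0.4, -0.1]
opening: 0.469
grasp_force: 0.0
```

Run:
```python
from plan import *
from rig import optics
import cv2
im={n:optics.get_image(n)[:,:,::-1] for n in("scene","top")}
for n in im: cv2.imwrite(f"pics/{n}3.png",im[n])
p,a,s=cur(); print(p,a,s['time_s'])
plan(p,a,[(440,-16.2,80,108.5)],4.0)
a=cv2.resize(im["top"][200:320,200:380],(780,520),interpolation=cv2.INTER_CUBIC); cv2.imwrite("pics/c3.png",a)
```

```text
[440.20525938  52.15439331  78.72003953] 108.11262334870663 13.15
(440, -16.2, 80, 108.5) turn -0.007 = 1x-0.0068 | shift [ 2.19 -6.48 -0.13] = 2x [ 1.094 -3.238 -0.064]
```

View pics/c3.png

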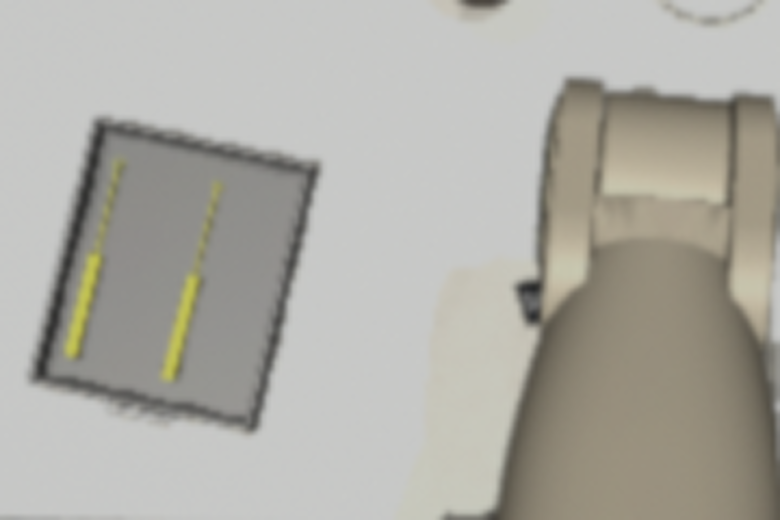

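Call:
apply_moves(
  increments=[
    {"tx": 1.1,"ty": -3.2,"tz": 0,"wx": 0,"wy": 0,"wz": -0.007,"jaw": 4},
    {"tx": 1.1,"ty": -3.2,"tz": 0,"wx": 0,"wy": 0,"wz": 0,"jaw": 4},
    {"tx": 0,"ty": 0,"tz": 0,"wx": 0,"wy": 0,"wz": 0,"jaw": 4},
    {"tx": 0,"ty": 0,"tz": 2.5,"wx": 0,"wy": 0,"wz": 0,"jaw": 4},
    {"tx": 0,"ty": 0,"tz": 2.5,"wx": 0,"wy": 0,"wz": 0,"jaw": 4},
    {"tx": 0,"ty": 0,"tz": 1.7,"wx": 0,"wy": 0,"wz": 0,"jaw": 4},
    {"tx": 0,"ty": 0,"tz": 0.8,"wx": 0,"wy": 0,"wz": 0,"jaw": 4},
    {"tx": 0,"ty": 0,"tz": 0,"wx": 0,"wy": 0,"wz": 0,"jaw": 4},
  ],
)

```text
time_s: 13.95
tcp_pos: [438.7, -10.8, 2.6]
ee_rot: [[-0.946, -0.324, -0.002], [-0.324, 0.946, 0.001], [0.002, 0.002, -1.0]]
contact_force: [-0.4, 0.0, 0.4]
opening: 0.469
grasp_force: 0.0
```

Call:
apply_moves(
  increments=[
    {"tx": 0,"ty": 0,"tz": 0,"wx": 0,"wy": 0,"wz": 0,"jaw": 0},
    {"tx": 0,"ty": 0,"tz": 0,"wx": 0,"wy": 0,"wz": 0,"jaw": 0},
    {"tx": 0,"ty": 0,"tz": 0,"wx": 0,"wy": 0,"wz": 0,"jaw": 0},
    {"tx": 0,"ty": 0,"tz": 0,"wx": 0,"wy": 0,"wz": 0,"jaw": 0},
    {"tx": 0,"ty": 0,"tz": -1.5,"wx": 0,"wy": 0,"wz": 0,"jaw": 0},
    {"tx": 0,"ty": 0,"tz": -3,"wx": 0,"wy": 0,"wz": 0,"jaw": 0},
    {"tx": 0,"ty": 0,"tz": -3,"wx": 0,"wy": 0,"wz": 0,"jaw": 0},
  ],
)

```text
time_s: 14.65
tcp_pos: [438.8, -11.8, 79.1]
ee_rot: [[-0.946, -0.323, -0.001], [-0.323, 0.946, 0.0], [0.001, 0.001, -1.0]]
contact_force: [0.3, -0.3, 0.4]
opening: 0.067
grasp_force: 39.5
```

Call:
apply_moves(
  increments=[
    {"tx": 0,"ty": 0,"tz": 0,"wx": 0,"wy": 0,"wz": 0.136,"jaw": 0},
    {"tx": 0,"ty": 0,"tz": 0,"wx": 0,"wy": 0,"wz": 0.136,"jaw": 0},
    {"tx": 0,"ty": 0,"tz": 0,"wx": 0,"wy": 0,"wz": 0.136,"jaw": 0},
    {"tx": 0,"ty": 0,"tz": 0,"wx": 0,"wy": 0,"wz": 0,"jaw": 0},
  ],
)

```text
time_s: 15.05
tcp_pos: [439.6, -11.9, 78.7]
ee_rot: [[-0.997, 0.079, 0.0], [0.079, 0.997, -0.0], [-0.0, -0.0, -1.0]]
contact_force: [0.4, 0.0, -0.7]
opening: 0.062
grasp_force: 39.5
```

Run:
```python
from plan import *
p,a,s=cur(); print(p,a,s['time_s'])
plan(p,a,[(435.4,-356.8,80,a),(435.4,-356.8,10,a),(435.4,-356.8,120,a),(661.7,146.6,120,90)],4.0)
```

```text
[439.57131815 -11.90694632  78.73808303] 85.45364169739707 15.05
(435.4, -356.8, 80, np.float64(85.45364169739707)) turn 0.000 = 0x0.0000 | shift [ -2.32 -34.41  -0.13] = 9x [-0.258 -3.824 -0.014]
(435.4, -356.8, 10, np.float64(85.45364169739707)) turn 0.000 = 0x0.0000 | shift [0. 0. 7.] = 2x [0.  0.  3.5]
(435.4, -356.8, 120, np.float64(85.45364169739707)) turn 0.000 = 0x0.0000 | shift [  0.   0. -11.] = 3x [ 0.     0.    -3.667]
(661.7, 146.6, 120, 90) turn -0.079 = 1x-0.0793 | shift [-22.63  50.34  -0.  ] = 14x [-1.616  3.596 -0.   ]
```

Call:
apply_moves(
  increments=[
    {"tx": -0.2,"ty": -2.5,"tz": 0,"wx": 0,"wy": 0,"wz": 0,"jaw": 0},
    {"tx": -0.25,"ty": -3.8,"tz": 0,"wx": 0,"wy": 0,"wz": 0,"jaw": 0},
    {"tx": -0.25,"ty": -3.8,"tz": 0,"wx": 0,"wy": 0,"wz": 0,"jaw": 0},
    {"tx": -0.25,"ty": -3.8,"tz": 0,"wx": 0,"wy": 0,"wz": 0,"jaw": 0},
    {"tx": -0.25,"ty": -3.8,"tz": 0,"wx": 0,"wy": 0,"wz": 0,"jaw": 0},
    {"tx": -0.25,"ty": -3.8,"tz": 0,"wx": 0,"wy": 0,"wz": 0,"jaw": 0},
    {"tx": -0.25,"ty": -3.8,"tz": 0,"wx": 0,"wy": 0,"wz": 0,"jaw": 0},
    {"tx": -0.25,"ty": -3.8,"tz": 0,"wx": 0,"wy": 0,"wz": 0,"jaw": 0},
  ],
)

```text
time_s: 15.85
tcp_pos: [435.8, -305.1, 78.5]
ee_rot: [[-0.997, 0.075, 0.0], [0.075, 0.997, 0.0], [-0.0, 0.0, -1.0]]
contact_force: [0.9, 0.9, 0.3]
opening: 0.065
grasp_force: 39.5
```

Call:
apply_moves(
  increments=[
    {"tx": -0.25,"ty": -3.3,"tz": 0,"wx": 0,"wy": 0,"wz": 0,"jaw": 0},
    {"tx": -0.1,"ty": -2,"tz": 0,"wx": 0,"wy": 0,"wz": 0,"jaw": 0},
    {"tx": 0,"ty": 0,"tz": 0,"wx": 0,"wy": 0,"wz": 0,"jaw": 0},
    {"tx": 0,"ty": 0,"tz": 2.5,"wx": 0,"wy": 0,"wz": 0,"jaw": 0},
    {"tx": 0,"ty": 0,"tz": 2.5,"wx": 0,"wy": 0,"wz": 0,"jaw": 0},
    {"tx": 0,"ty": 0,"tz": 1.2,"wx": 0,"wy": 0,"wz": 0,"jaw": 0},
    {"tx": 0,"ty": 0,"tz": 0.7,"wx": 0,"wy": 0,"wz": 0,"jaw": 0},
    {"tx": 0,"ty": 0,"tz": 0,"wx": 0,"wy": 0,"wz": 0,"jaw": 0},
  ],
)

```text
time_s: 16.65
tcp_pos: [435.3, -355.7, 9.5]
ee_rot: [[-0.997, 0.077, -0.001], [0.077, 0.997, 0.001], [0.001, 0.001, -1.0]]
contact_force: [1.0, -0.7, -0.4]
opening: 0.066
grasp_force: 39.5
```

Call:
apply_moves(
  increments=[
    {"tx": 0,"ty": 0,"tz": 0,"wx": 0,"wy": 0,"wz": 0,"jaw": 2.5},
    {"tx": 0,"ty": 0,"tz": 0,"wx": 0,"wy": 0,"wz": 0,"jaw": 2.5},
    {"tx": 0,"ty": 0,"tz": 0,"wx": 0,"wy": 0,"wz": 0,"jaw": 2.5},
    {"tx": 0,"ty": 0,"tz": -2,"wx": 0,"wy": 0,"wz": 0,"jaw": 2.5},
    {"tx": 0,"ty": 0,"tz": -3.2,"wx": 0,"wy": 0,"wz": 0,"jaw": 2.5},
    {"tx": 0,"ty": 0,"tz": -3.8,"wx": 0,"wy": 0,"wz": 0,"jaw": 8.5},
    {"tx": 0,"ty": 0,"tz": -4,"wx": 0,"wy": 0,"wz": -0.079,"jaw": 8.5},
  ],
)

```text
time_s: 17.35
tcp_pos: [435.0, -356.1, 140.5]
ee_rot: [[-1.0, -0.002, -0.001], [-0.002, 1.0, 0.001], [0.001, 0.001, -1.0]]
contact_force: [0.1, -1.0, 0.1]
opening: 0.621
grasp_force: 0.0
```

Call:
apply_moves(
  increments=[
    {"tx": -1.4,"ty": 3,"tz": 0,"wx": 0,"wy": 0,"wz": 0,"jaw": 8.5},
    {"tx": -1.6,"ty": 3.6,"tz": 0,"wx": 0,"wy": 0,"wz": 0,"jaw": 8.5},
    {"tx": -1.6,"ty": 3.6,"tz": 0,"wx": 0,"wy": 0,"wz": 0,"jaw": 8.5},
    {"tx": -1.6,"ty": 3.6,"tz": 0,"wx": 0,"wy": 0,"wz": 0,"jaw": 8.5},
    {"tx": -1.6,"ty": 3.6,"tz": 0,"wx": 0,"wy": 0,"wz": 0,"jaw": 8.5},
    {"tx": -1.6,"ty": 3.6,"tz": 0,"wx": 0,"wy": 0,"wz": 0,"jaw": 8.5},
    {"tx": -1.6,"ty": 3.6,"tz": 0,"wx": 0,"wy": 0,"wz": 0,"jaw": 8.5},
    {"tx": -1.6,"ty": 3.6,"tz": 0,"wx": 0,"wy": 0,"wz": 0,"jaw": 8.5},
  ],
)

```text
time_s: 18.15
tcp_pos: [561.9, -73.1, 139.9]
ee_rot: [[-1.0, -0.0, 0.001], [-0.0, 1.0, -0.0], [-0.001, -0.0, -1.0]]
contact_force: [-0.1, -0.5, -0.3]
opening: 0.996
grasp_force: 0.0
```

Call:
apply_moves(
  increments=[
    {"tx": -1.6,"ty": 3.6,"tz": 0,"wx": 0,"wy": 0,"wz": 0,"jaw": 8.5},
    {"tx": -1.6,"ty": 3.6,"tz": 0,"wx": 0,"wy": 0,"wz": 0,"jaw": 8.5},
    {"tx": -1.6,"ty": 3.6,"tz": 0,"wx": 0,"wy": 0,"wz": 0,"jaw": 8.5},
    {"tx": -1.6,"ty": 3.6,"tz": 0,"wx": 0,"wy": 0,"wz": 0,"jaw": 8.5},
    {"tx": -1.6,"ty": 3.6,"tz": 0,"wx": 0,"wy": 0,"wz": 0,"jaw": 8.5},
    {"tx": -1.6,"ty": 3.6,"tz": 0,"wx": 0,"wy": 0,"wz": 0,"jaw": 8.5},
    {"tx": 0,"ty": 0,"tz": 0,"wx": 0,"wy": 0,"wz": 0,"jaw": 8.5},
    {"tx": 0,"ty": 0,"tz": 0,"wx": 0,"wy": 0,"wz": 0,"jaw": 8.5},
  ],
)

```text
time_s: 18.95
tcp_pos: [657.2, 142.4, 139.2]
ee_rot: [[-1.0, -0.002, -0.0], [-0.002, 1.0, -0.0], [0.0, -0.0, -1.0]]
contact_force: [-1.4, -0.2, 0.3]
opening: 0.999
grasp_force: 0.0
```

```bash
cat > look.py <<'E'
from plan import *
from rig import optics
import cv2,sys
k=sys.argv[1]
im={n:optics.get_image(n)[:,:,::-1].copy() for n in("scene","top")}
for n in im: cv2.imwrite(f"pics/{n}{k}.png",im[n])
p,a,s=cur(); print(p,a,s['time_s'],s['opening'],s['contact_force'])
E
python3 look.py 4
python3 - <<'E'
from plan import *
import cv2
p,a,s=cur(); plan(p,a,[(661.7,146.6,120,90),(661.7,146.6,44,90)])
t=cv2.imread("pics/top4.png"); s=cv2.imread("pics/scene4.png")
cv2.imwrite("pics/c4.png",np.vstack([cv2.resize(t[160:310,270:510],(640,400)),np.zeros((1,640,3),np.uint8)])if 0 else cv2.resize(t[160:310,270:510],(800,500),interpolation=cv2.INTER_CUBIC))
E
```

```text
[656.87985665 140.75256973 139.43901604] 89.98521147842693 19.05 0.9943787984927814 [-0.04741923 -0.80292732 -0.04686768]
(661.7, 146.6, 120, 90) turn -0.000 = 1x-0.0003 | shift [-0.48  0.58  1.94] = 1x [-0.482  0.585  1.944]
(661.7, 146.6, 44, 90) turn 0.000 = 0x0.0000 | shift [0.  0.  7.6] = 2x [0.  0.  3.8]
```

View pics/c4.png

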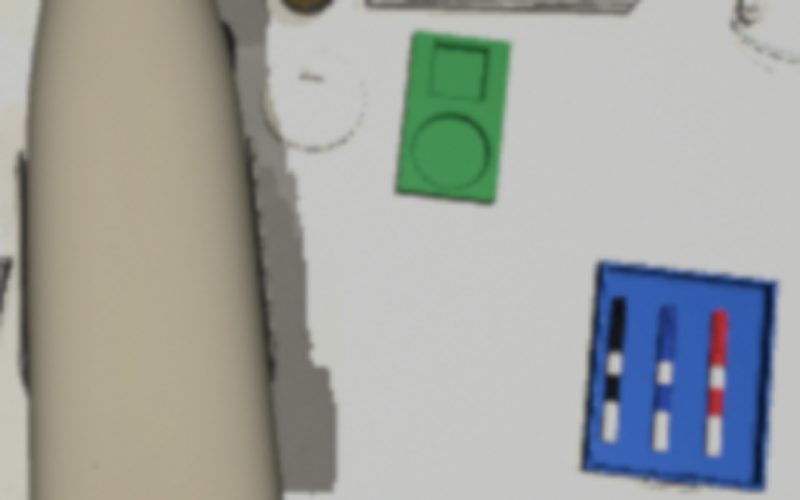

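```bash
cat > hole.py <<'E'
from fit import *
a=np.radians(-5.8);c,s=np.cos(a),np.sin(a)
for ctr in((661.5,-132.0),):
  for u,v in((72,43),(72,-43),(-72,-43),(-72,43),(0,0),(-32,0)):
    q=proj("top",(ctr[0]+c*u-s*v,ctr[1]+s*u+c*v,20)); print((u,v),np.round((q+.5-[270,160])/.3-.5,0))
I={c:cv2.imread(f"pics/{c}4.png") for c in("top","scene")}
# rim fit: mean abs radial gradient along the rim ellipse
for cam in("top","scene"):
  for k in("4","0"):
    g=cv2.GaussianBlur(cv2.imread(f"pics/{cam}{k}.png")[:,:,1].astype(np.float32),(0,0),.8)
    th=np.linspace(0,2*np.pi,240)
    def samp(x,y,r):
        q=np.array([proj(cam,(x+r*np.cos(t),y+r*np.sin(t),20)) for t in th],np.float32)
        return cv2.remap(g,q[:,:1],q[:,1:],cv2.INTER_CUBIC)[:,0]
    best=[]
    for x in np.arange(620,640,1):
        for y in np.arange(-136,-118,1):
            best.append((np.mean(np.abs(samp(x,y,34.5)-samp(x,y,31.5))),x,y))
    best.sort(reverse=True); print(cam,k,[tuple(np.round(b,1)) for b in best[:4]])
E
python3 hole.py
```

```text
(72, 43) [416.  28.]
(72, -43) [513.  40.]
(-72, -43) [497. 199.]
(-72, 43) [398. 187.]
(0, 0) [456. 113.]
(-32, 0) [452. 148.]
top 4 [(np.float64(9.3), np.float64(631.0), np.float64(-129.0)), (np.float64(9.1), np.float64(630.0), np.float64(-130.0)), (np.float64(9.1), np.float64(631.0), np.float64(-128.0)), (np.float64(9.1), np.float64(630.0), np.float64(-129.0))]
top 0 [(np.float64(9.5), np.float64(631.0), np.float64(-129.0)), (np.float64(9.3), np.float64(630.0), np.float64(-130.0)), (np.float64(9.3), np.float64(631.0), np.float64(-128.0)), (np.float64(9.3), np.float64(630.0), np.float64(-129.0))]
scene 4 [(np.float64(15.4), np.float64(620.0), np.float64(-136.0)), (np.float64(14.8), np.float64(621.0), np.float64(-136.0)), (np.float64(14.6), np.float64(620.0), np.float64(-135.0)), (np.float64(13.8), np.float64(621.0), np.float64(-135.0))]
scene 0 [(np.float64(14.3), np.float64(620.0), np.float64(-136.0)), (np.float64(13.9), np.float64(621.0), np.float64(-136.0)), (np.float64(13.7), np.float64(620.0), np.float64(-135.0)), (np.float64(12.9), np.float64(621.0), np.float64(-135.0))]
```

Call:
apply_moves(
  increments=[
    {"tx": -0.48,"ty": 0.58,"tz": 0,"wx": 0,"wy": 0,"wz": 0,"jaw": 8.5},
    {"tx": 0,"ty": 0,"tz": 2,"wx": 0,"wy": 0,"wz": 0,"jaw": 8.5},
    {"tx": 0,"ty": 0,"tz": 2.5,"wx": 0,"wy": 0,"wz": 0,"jaw": 8.5},
    {"tx": 0,"ty": 0,"tz": 0,"wx": 0,"wy": 0,"wz": 0,"jaw": 8.5},
    {"tx": 0,"ty": 0,"tz": 0,"wx": 0,"wy": 0,"wz": 0,"jaw": 8.5},
  ],
)

```text
time_s: 19.55
tcp_pos: [661.8, 146.6, 94.5]
ee_rot: [[-1.0, 0.001, -0.001], [0.001, 1.0, -0.0], [0.001, -0.0, -1.0]]
contact_force: [-0.2, -0.1, 0.0]
opening: 0.994
grasp_force: 0.0
```

```bash
python3 look.py 5
python3 - <<'E'
import cv2
t=cv2.imread("pics/scene5.png"); cv2.imwrite("pics/c5.png",cv2.resize(t[170:330,270:450],(720,600)[:2],interpolation=cv2.INTER_CUBIC))
E
```

```text
[663.02589608 146.91845204  96.05491719] 89.96940100485713 19.65 0.998214472694371 [ 0.28001928  0.00317719 -0.4243107 ]
```

View pics/c5.png

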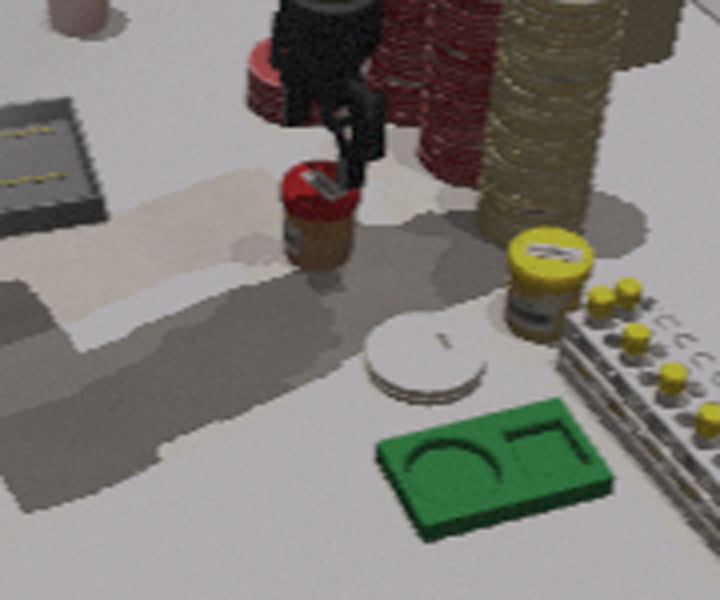

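Run:
```python
from h import *
for X in((662,104,108),(662,189,108),(662,147,77),(662,90,108)): 
    q=proj("scene",X); print(X,np.round((q-[270,170])*[4,3.75]))
```

```text
(662, 104, 108) [347. 183.]
(662, 189, 108) [297. 124.]
(662, 147, 77) [320. 181.]
(662, 90, 108) [356. 194.]
```

Call:
apply_moves(
  increments=[
    {"tx": 0,"ty": 0,"tz": 1.5,"wx": 0,"wy": 0,"wz": 0,"jaw": 8.5},
    {"tx": 0,"ty": 0,"tz": 1.5,"wx": 0,"wy": 0,"wz": 0,"jaw": 8.5},
    {"tx": 0,"ty": 0,"tz": 1.2,"wx": 0,"wy": 0,"wz": 0,"jaw": 8.5},
    {"tx": 0,"ty": 0,"tz": 0.9,"wx": 0,"wy": 0,"wz": 0,"jaw": 8.5},
    {"tx": 0,"ty": 0,"tz": 0,"wx": 0,"wy": 0,"wz": 0,"jaw": 8.5},
    {"tx": 0,"ty": 0,"tz": 0,"wx": 0,"wy": 0,"wz": 0,"jaw": 7.2},
    {"tx": 0,"ty": 0,"tz": 0,"wx": 0,"wy": 0,"wz": 0,"jaw": 6.8},
    {"tx": 0,"ty": 0,"tz": 0,"wx": 0,"wy": 0,"wz": 0,"jaw": 6.5},
  ],
  squeeze=40,
)

```text
time_s: 20.45
tcp_pos: [662.7, 147.4, 44.4]
ee_rot: [[-1.0, -0.0, 0.001], [-0.0, 1.0, 0.0], [-0.001, 0.0, -1.0]]
contact_force: [0.1, -0.9, 0.0]
opening: 0.763
grasp_force: 0.0
```

Call:
apply_moves(
  increments=[
    {"tx": 0,"ty": 0,"tz": 0,"wx": 0,"wy": 0,"wz": 0,"jaw": 6.2},
    {"tx": 0,"ty": 0,"tz": 0,"wx": 0,"wy": 0,"wz": 0,"jaw": 5.5},
    {"tx": 0,"ty": 0,"tz": 0,"wx": 0,"wy": 0,"wz": 0,"jaw": 5},
    {"tx": 0,"ty": 0,"tz": 0,"wx": 0,"wy": 0,"wz": 0,"jaw": 5},
    {"tx": 0,"ty": 0,"tz": 0,"wx": 0,"wy": 0,"wz": 0,"jaw": 5},
  ],
  squeeze=60,
)

```text
time_s: 20.95
tcp_pos: [663.0, 147.4, 44.8]
ee_rot: [[-1.0, -0.0, 0.002], [-0.0, 1.0, 0.0], [-0.002, 0.0, -1.0]]
contact_force: [0.5, 0.4, 6.8]
opening: 0.726
grasp_force: 64.9
```

Call:
apply_moves(
  increments=[
    {"tx": 0,"ty": 0,"tz": -0.8,"wx": 0,"wy": 0,"wz": 0,"jaw": 5},
    {"tx": 0,"ty": 0,"tz": -1.5,"wx": 0,"wy": 0,"wz": 0,"jaw": 5},
    {"tx": 0,"ty": 0,"tz": -2,"wx": 0,"wy": 0,"wz": 0,"jaw": 5},
    {"tx": 0,"ty": 0,"tz": -1.7,"wx": 0,"wy": 0,"wz": 0,"jaw": 5},
    {"tx": 0,"ty": 0,"tz": 0,"wx": 0,"wy": 0,"wz": 0,"jaw": 5},
    {"tx": 0.1,"ty": -1,"tz": 0,"wx": 0,"wy": 0,"wz": 0,"jaw": 5},
    {"tx": 0.2,"ty": -1.7,"tz": 0,"wx": 0,"wy": 0,"wz": 0,"jaw": 5},
    {"tx": 0.3,"ty": -2.2,"tz": 0,"wx": 0,"wy": 0,"wz": 0,"jaw": 5},
  ],
)

```text
time_s: 21.75
tcp_pos: [654.9, 97.2, 101.8]
ee_rot: [[-1.0, -0.001, -0.003], [-0.001, 1.0, -0.0], [0.003, -0.0, -1.0]]
contact_force: [1.3, 0.3, -1.0]
opening: 0.727
grasp_force: 65.3
```

Call:
apply_moves(
  increments=[
    {"tx": 0.3,"ty": -2.5,"tz": 0,"wx": 0,"wy": 0,"wz": 0,"jaw": 5},
    {"tx": 0.3,"ty": -2.5,"tz": 0,"wx": 0,"wy": 0,"wz": 0,"jaw": 5},
    {"tx": 0.3,"ty": -2.5,"tz": 0,"wx": 0,"wy": 0,"wz": 0,"jaw": 5},
    {"tx": 0.3,"ty": -2.5,"tz": 0,"wx": 0,"wy": 0,"wz": 0,"jaw": 5},
    {"tx": 0.3,"ty": -2.5,"tz": 0,"wx": 0,"wy": 0,"wz": 0,"jaw": 5},
    {"tx": 0.3,"ty": -2.5,"tz": 0,"wx": 0,"wy": 0,"wz": 0,"jaw": 5},
    {"tx": 0.3,"ty": -2.5,"tz": 0,"wx": 0,"wy": 0,"wz": 0,"jaw": 5},
    {"tx": 0.3,"ty": -2.2,"tz": 0,"wx": 0,"wy": 0,"wz": 0,"jaw": 5},
  ],
)

```text
time_s: 22.55
tcp_pos: [630.4, -101.3, 102.0]
ee_rot: [[-1.0, 0.001, -0.003], [0.001, 1.0, 0.0], [0.003, 0.0, -1.0]]
contact_force: [-0.0, -0.4, -1.5]
opening: 0.727
grasp_force: 65.3
```

Call:
apply_moves(
  increments=[
    {"tx": 0.1,"ty": -1.8,"tz": 0,"wx": 0,"wy": 0,"wz": 0,"jaw": 5},
    {"tx": 0.05,"ty": -1,"tz": 0,"wx": 0,"wy": 0,"wz": 0,"jaw": 5},
    {"tx": 0,"ty": 0,"tz": 0,"wx": 0,"wy": 0,"wz": 0,"jaw": 5},
    {"tx": 0,"ty": 0,"tz": 0,"wx": 0,"wy": 0,"wz": 0,"jaw": 5},
    {"tx": 0,"ty": 0,"tz": 1,"wx": 0,"wy": 0,"wz": 0,"jaw": 5},
    {"tx": 0,"ty": 0,"tz": 1,"wx": 0,"wy": 0,"wz": 0,"jaw": 5},
    {"tx": 0,"ty": 0,"tz": 0.5,"wx": 0,"wy": 0,"wz": 0,"jaw": 5},
    {"tx": 0,"ty": 0,"tz": 0,"wx": 0,"wy": 0,"wz": 0,"jaw": 5},
  ],
)

```text
time_s: 23.35
tcp_pos: [629.6, -125.7, 76.7]
ee_rot: [[-1.0, -0.001, -0.003], [-0.001, 1.0, 0.001], [0.003, 0.001, -1.0]]
contact_force: [0.0, -0.6, -0.4]
opening: 0.722
grasp_force: 65.3
```

```bash
python3 look.py 6
python3 - <<'E'
from fit import *
s=cv2.imread("pics/scene6.png"); t=cv2.imread("pics/top6.png")
a=cv2.resize(s[230:320,340:440],(400,360),interpolation=cv2.INTER_CUBIC)
b=cv2.resize(t[160:250,355:455],(400,360),interpolation=cv2.INTER_CUBIC)
cv2.imwrite("pics/c6.png",np.hstack([a,b]))
E
```

```text
[ 630.50995211 -126.3140414    78.08731567] 90.03947419181894 23.45 0.7236893058589875 [-0.63101516  0.38106678 -1.73738527]
```

View pics/c6.png

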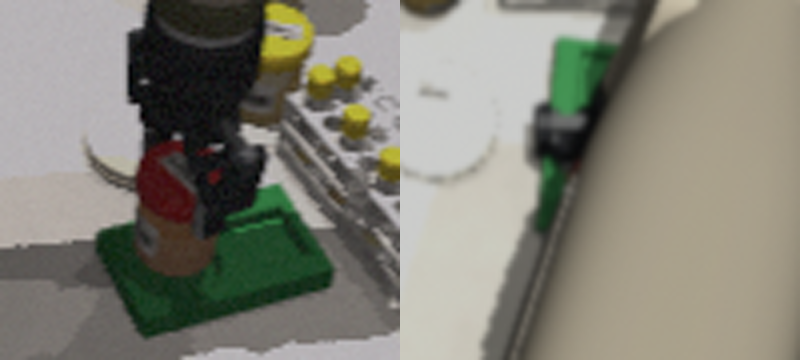

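Call:
apply_moves(
  increments=[
    {"tx": 0,"ty": 0,"tz": 0.5,"wx": 0,"wy": 0,"wz": 0,"jaw": 5},
    {"tx": 0,"ty": 0,"tz": 0.4,"wx": 0,"wy": 0,"wz": 0,"jaw": 5},
    {"tx": 0,"ty": 0,"tz": 0.3,"wx": 0,"wy": 0,"wz": 0,"jaw": 5},
    {"tx": 0,"ty": 0,"tz": 0.2,"wx": 0,"wy": 0,"wz": 0,"jaw": 5},
    {"tx": 0,"ty": 0,"tz": 0.1,"wx": 0,"wy": 0,"wz": 0,"jaw": 5},
    {"tx": 0,"ty": 0,"tz": 0,"wx": 0,"wy": 0,"wz": 0,"jaw": 5},
    {"tx": 0,"ty": 0,"tz": 0,"wx": 0,"wy": 0,"wz": 0,"jaw": 5},
  ],
)

```text
time_s: 24.15
tcp_pos: [630.8, -126.8, 63.6]
ee_rot: [[-1.0, -0.0, 0.0], [-0.0, 1.0, 0.0], [-0.0, 0.0, -1.0]]
contact_force: [0.2, -0.6, -0.3]
opening: 0.727
grasp_force: 65.3
```

Call:
apply_moves(
  increments=[
    {"tx": 0,"ty": 0,"tz": 0.15,"wx": 0,"wy": 0,"wz": 0,"jaw": 5},
    {"tx": 0,"ty": 0,"tz": 0.15,"wx": 0,"wy": 0,"wz": 0,"jaw": 5},
    {"tx": 0,"ty": 0,"tz": 0.1,"wx": 0,"wy": 0,"wz": 0,"jaw": 5},
    {"tx": 0,"ty": 0,"tz": 0,"wx": 0,"wy": 0,"wz": 0,"jaw": 5},
  ],
)

```text
time_s: 24.55
tcp_pos: [630.5, -126.7, 59.3]
ee_rot: [[-1.0, -0.0, -0.0], [-0.0, 1.0, 0.0], [0.0, 0.0, -1.0]]
contact_force: [0.8, 0.2, -0.3]
opening: 0.723
grasp_force: 65.3
```

Call:
apply_moves(
  increments=[
    {"tx": 0,"ty": 0,"tz": 0.2,"wx": 0,"wy": 0,"wz": 0,"jaw": 5},
    {"tx": 0,"ty": 0,"tz": 0.2,"wx": 0,"wy": 0,"wz": 0,"jaw": 5},
    {"tx": 0,"ty": 0,"tz": 0.1,"wx": 0,"wy": 0,"wz": 0,"jaw": 5},
    {"tx": 0,"ty": 0,"tz": 0.1,"wx": 0,"wy": 0,"wz": 0,"jaw": 5},
    {"tx": 0,"ty": 0,"tz": 0,"wx": 0,"wy": 0,"wz": 0,"jaw": 5},
    {"tx": 0,"ty": 0,"tz": 0,"wx": 0,"wy": 0,"wz": 0,"jaw": 5},
  ],
)

```text
time_s: 25.15
tcp_pos: [630.7, -126.7, 53.5]
ee_rot: [[-1.0, -0.0, 0.0], [-0.0, 1.0, 0.0], [-0.0, 0.0, -1.0]]
contact_force: [0.0, 0.5, -0.6]
opening: 0.728
grasp_force: 65.3
```

Call:
apply_moves(
  increments=[
    {"tx": 0,"ty": 0,"tz": 0.1,"wx": 0,"wy": 0,"wz": 0,"jaw": 5},
    {"tx": 0,"ty": 0,"tz": 0,"wx": 0,"wy": 0,"wz": 0,"jaw": 5},
    {"tx": 0,"ty": 0,"tz": 0,"wx": 0,"wy": 0,"wz": 0,"jaw": 5},
  ],
)

```text
time_s: 25.45
tcp_pos: [630.8, -126.8, 52.9]
ee_rot: [[-1.0, -0.0, 0.001], [-0.0, 1.0, -0.0], [-0.001, -0.0, -1.0]]
contact_force: [0.2, -0.4, 1.6]
opening: 0.722
grasp_force: 65.4
```

Call:
apply_moves(
  increments=[
    {"tx": 0,"ty": 0,"tz": 0,"wx": 0,"wy": 0,"wz": 0,"jaw": 7},
    {"tx": 0,"ty": 0,"tz": 0,"wx": 0,"wy": 0,"wz": 0,"jaw": 8.5},
    {"tx": 0,"ty": 0,"tz": 0,"wx": 0,"wy": 0,"wz": 0,"jaw": 8.5},
    {"tx": 0,"ty": 0,"tz": 0,"wx": 0,"wy": 0,"wz": 0,"jaw": 8.5},
    {"tx": 0,"ty": 0,"tz": 0,"wx": 0,"wy": 0,"wz": 0,"jaw": 8.5},
  ],
)

```text
time_s: 25.95
tcp_pos: [630.7, -126.7, 52.4]
ee_rot: [[-1.0, -0.0, -0.0], [-0.0, 1.0, 0.0], [0.0, 0.0, -1.0]]
contact_force: [0.1, -0.4, -0.1]
opening: 0.992
grasp_force: 0.0
```

Call:
apply_moves(
  increments=[
    {"tx": 0,"ty": 0,"tz": -1,"wx": 0,"wy": 0,"wz": 0,"jaw": 8.5},
    {"tx": 0,"ty": 0,"tz": -2,"wx": 0,"wy": 0,"wz": 0,"jaw": 8.5},
    {"tx": 0,"ty": 0,"tz": -3,"wx": 0,"wy": 0,"wz": 0,"jaw": 8.5},
    {"tx": 0,"ty": 0,"tz": -4,"wx": 0,"wy": 0,"wz": 0,"jaw": 8.5},
    {"tx": 2,"ty": 4,"tz": -2,"wx": 0,"wy": 0,"wz": 0,"jaw": 8.5},
    {"tx": 2,"ty": 4,"tz": 0,"wx": 0,"wy": 0,"wz": 0,"jaw": 8.5},
    {"tx": 2,"ty": 4,"tz": 0,"wx": 0,"wy": 0,"wz": 0,"jaw": 8.5},
    {"tx": 2,"ty": 4,"tz": 0,"wx": 0,"wy": 0,"wz": 0,"jaw": 8.5},
  ],
)

```text
time_s: 26.75
tcp_pos: [550.1, 34.4, 173.7]
ee_rot: [[-1.0, 0.0, 0.002], [0.0, 1.0, 0.0], [-0.002, 0.0, -1.0]]
contact_force: [0.6, 1.1, 1.1]
opening: 0.995
grasp_force: 0.0
```

Call:
apply_moves(
  increments=[
    {"tx": 2,"ty": 4,"tz": 0,"wx": 0,"wy": 0,"wz": 0,"jaw": 8.5},
    {"tx": 1,"ty": 4,"tz": 0,"wx": 0,"wy": 0,"wz": 0,"jaw": 8.5},
    {"tx": 1,"ty": 4,"tz": 0,"wx": 0,"wy": 0,"wz": 0,"jaw": 8.5},
    {"tx": 1,"ty": 4,"tz": 0,"wx": 0,"wy": 0,"wz": 0,"jaw": 8.5},
    {"tx": 1,"ty": 4,"tz": 0,"wx": 0,"wy": 0,"wz": 0,"jaw": 8.5},
    {"tx": 1,"ty": 4,"tz": 0,"wx": 0,"wy": 0,"wz": 0,"jaw": 8.5},
    {"tx": 0,"ty": 0,"tz": 0,"wx": 0,"wy": 0,"wz": 0,"jaw": 8.5},
    {"tx": 0,"ty": 0,"tz": 0,"wx": 0,"wy": 0,"wz": 0,"jaw": 8.5},
  ],
)

```text
time_s: 27.55
tcp_pos: [480.3, 274.1, 173.2]
ee_rot: [[-1.0, -0.003, 0.001], [-0.003, 1.0, 0.0], [-0.001, 0.0, -1.0]]
contact_force: [0.5, -0.8, 0.8]
opening: 0.995
grasp_force: 0.0
```

```bash
python3 look.py 7
python3 - <<'E'
from fit import *
I={c:cv2.imread(f"pics/{c}7.png") for c in("top","scene")}
fit(I,"jar cap at recess","red",cyl(64,69,85),[630,-127,0],8,rot=False)
# dish/others: picture change since start
for c in I:
    d=cv2.absdiff(I[c],cv2.imread(f"pics/{c}0.png")).max(2)
    for n,X in(("dish",(670,-9,8)),):
        u,v=proj(c,X).astype(int); print(c,n,d[v-14:v+14,u-18:u+10].mean(), np.median(d[v-14:v+14,u-18:u+10]))
E
```

```text
[480.85530008 272.64321743 172.92308273] 89.98254446387642 27.65 0.9972904191519133 [ 0.34991983 -0.66796553  0.23782414]
jar cap at recess ['top'] [ 629. -126.    0.] cost 66.7 rel 0.3
jar cap at recess ['scene'] [ 629.2 -127.9    0. ] cost 96.0 rel 0.41
top dish 1.2793367346938775 1.0
scene dish 10.77423469387755 5.0
```

```bash
python3 -c "
from rig import env
print(env.sign_off())"
```

```text
the job is handed in; nothing more can be done
None
```

The job is handed in, but `sign_off` gave no verdict. By my last pictures and readings, both markers lie flat in the blue tray, the loop lies flat in the grey tray, the red-capped jar is seated in the round recess, and the dish has not moved (finished at about 28 s of the 72 s allowed).

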